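Pack the wax tins and snap the cover on

ROBOT

A 7-joint arm with a two-finger parallel gripper is mounted at the origin on a cart in front of the work surface, level with it; the furniture and walls round the work are solid. World frame = base frame: x ahead of the robot, y to its left, z up, the work surface at z = 0. Lengths are in m, angles in rad, forces in N, time in s.
With the tool pointing down it reaches from about 0.4 to 0.85 m from the base axis. Payload 10.4 kg.
Tool frame: the origin (TCP) lies on the front face of the gripper's body, between the roots of the fingers; the fingertips stand 73 mm ahead of it and the grasp point (between the pads) lies 54 mm ahead of it; z points along the fingers, y is the line along which they close (so a half turn about z gives the same grasp; the last joint's range is limited). The gripper opens to 85 mm and grips with 20 to 120 N. Pads are 22 mm wide; open, the fingers measure 114 mm over their backs; the gripper's body (76 mm by 85 mm) begins 54 mm behind the grasp point. The pads swing forward as they close: fully open they stand 13 mm farther back than shut.
Start: joints at [1.286, 0.332, -0.065, 1.46, 0.022, 1.35, -0.088], TCP at [0.162, -0.604, 0.304] pointing down, gripper open.
Joint ranges: [-2.6, 2.6], [-0.5, 2.12], [-1.47, 1.34], [0.16, 2.42], [-1.27, 4.41], [0.06, 2.06], [-2.6, 2.6]. Speed limits (rad/s): [2.22, 2.22, 2.79, 2.79, 3.14, 3.14, 3.14].

INTERFACE

Orientations are given as a unit quaternion [x, y, z, w].
In Python, from workcell import manip gives the robot as it stands.
- The arm moves only by the shell command python3 -m jog 'ROWS' [FORCE]. ROWS is JSON, a list of rows, each an object with "grip": the gripper command: -1 is fully open, 1 is shut, values between are in proportion; "slide": the shift along the tool's x, y, z in cm, a list of three; "yaw": the turn about the tool's z in rad. A call has 1 to 8 rows; each row shifts and turns the commanded pose from where the row before left it, along the tool's axes as they then stand; what a row does not reach is not made up. A row lasts 1/10 s, in which the tool goes at most 50 mm and 8.59 degrees, less where a joint would pass 70% of its speed; a pose out of reach is approached as far as the arm can. A call with a gripper value outside its range is refused whole. The fingers move at their own pace and stop on an object; FORCE is the grip in N (left out, the last holds). Time passes only in rows, so rows that do not move let the fingers close. It gives the time, the measured TCP pose, the force, the opening and the grip force at its end, in the units of the state.
- manip.get_obs(): the state, without advancing time (a new reading comes with each control period).
- manip.camera(name): name is "side" or "top"; returns the picture (384x512x3 uint8, blue, green, red); there is no depth.
- manip.calibration(name): a dict with "vfov" (degrees; the focal length in pixels is half the picture's height over the tangent of half this angle, whatever the lens; pixels are square), "cx", "cy" (the principal point, pixels), "camera_from_world" (4x4, takes a point from world to camera coordinates). Camera axes: x right, y down, z forward; pixel columns grow to the right and rows downward; lengths in m; the calibration is good to about 2 mm. A picture is of the moment at which its call begins. calibration takes no time and is no camera call.
- manip.hand_in(): hands the job in; it is judged then, once.
Trained networks look in the newest picture that a camera, given by its name, has taken for a name from the list of things; names that differ only in an ending like _2 or _b are one class to them, and where a whole thing is asked for, a point or a joint stands for the part that bears it (a point fixed in the world has none). Each returns a list of dicts, best first, with "conf" (0 to 1); they miss things now and then, are a little off and sometimes report something else, mostly with a low value. They report only what shows in the picture. A call takes as long as a camera call. They do not tell look-alikes from the thing itself.
- manip.masks_of(thing, camera): "region" (384x512 bool, what is visible of it) and "centre" ([column, row] in pixels, amid what is visible of it).
The state is a dict: "clock": time; "joint_pos": joint angles; "joint_velocities": joint speeds; "tau": joint torques, N m; "position": TCP position; "ee_rot": TCP orientation; "ft_force": force on the tool from outside, world axes, zero at the start; "torque": the same for the moment, N m; "grip_width": opening from 0.0 (shut) to 1.0 (fully open); "grasp_force": force on a finger pad.
Only numpy, scipy, OpenCV 4.12 (cv2) and the standard library are available. Lean on these libraries where they do the work, as an engineer would, in place of code of your own. Each camera call takes 0.05 s, during which the arm holds its last target. There are 200 camera calls.

TASK

Finish packing the wax tins: the half-filled tray is only loosely covered, so lift its cover off and lay it aside on the empty cutting board, then stand every tin from the bench in a free cell, one to a cell, upright and right down on the cell's floor, keeping the tins already packed in their cells. Lay the cover back on the tray and press it down corner by corner (never all four clips at once) until all four orange clips have snapped over its edge and it sits fully home. Leave the bottle, the chisel and the rasp block where they are.

Things in the scene. Friction and masses are not known exactly. Their poses are not given: they have to be found in the camera images.
- case: blue-grey plastic tray fixed on a 14 mm cutting board, 182 (x) x 222 (y) mm, 2 x 3 cells; origin: centre of its underside; heights here are above it. Cell centres x = -44, 44, y = -72, 0, 72 mm; cells 85 (x) x 69 (y) mm, floor 4 mm thick. Rim and ribs only 13 mm high; tins stand 27 mm apart along x, 11 along y: grip along the tray's x. Corners, 65 mm high, carry the cover; flared guide ears reach 92 mm
- clip_1 (a joint): orange spring clip, 18 mm wide, at tray x = -66, y = -112 mm: turn (rad) about its foot; 0 = upright, grows as it is pushed outward (0.06 to 0.09 as the cover passes). Its hook slopes inward from 87 down to 73 mm above the tray's underside; some 12 to 20 N on the mark at that corner of the cover make it snap over the edge
- clip_2 (a joint): orange spring clip, 18 mm wide, at tray x = -66, y = 112 mm: turn (rad) about its foot; 0 = upright, grows as it is pushed outward (0.06 to 0.09 as the cover passes). Its hook slopes inward from 87 down to 73 mm above the tray's underside; some 12 to 20 N on the mark at that corner of the cover make it snap over the edge
- clip_3 (a joint): orange spring clip, 18 mm wide, at tray x = 66, y = -112 mm: turn (rad) about its foot; 0 = upright, grows as it is pushed outward (0.06 to 0.09 as the cover passes). Its hook slopes inward from 87 down to 73 mm above the tray's underside; some 12 to 20 N on the mark at that corner of the cover make it snap over the edge
- clip_4 (a joint): orange spring clip, 18 mm wide, at tray x = 66, y = 112 mm: turn (rad) about its foot; 0 = upright, grows as it is pushed outward (0.06 to 0.09 as the cover passes). Its hook slopes inward from 87 down to 73 mm above the tray's underside; some 12 to 20 N on the mark at that corner of the cover make it snap over the edge
- cover_grip (a point): springy pale grey cover 180 (x) x 224 (y) x 5 mm, 0.22 kg, alike both ways round, with a black bridge handle: bar 18 (x) x 100 (y) x 18 mm. Point: the bar's centre, 28 mm above the cover's underside; z up. At the start it lies on the clips' slopes, point 109 mm above the tray's underside. Lay it back so, x along the tray's x, centred within 2 to 3 mm; home, it is at 93
- press_1 (a point): orange mark, 24 mm wide, on the cover's upper face at cover x = -62, y = -86 mm: where to press that corner down; 70 mm above the tray's underside when home (up to 3 mm more while the other end is still up), 76 mm or more while it is not
- press_2 (a point): orange mark, 24 mm wide, on the cover's upper face at cover x = -62, y = 86 mm: where to press that corner down; 70 mm above the tray's underside when home (up to 3 mm more while the other end is still up), 76 mm or more while it is not
- press_3 (a point): orange mark, 24 mm wide, on the cover's upper face at cover x = 62, y = -86 mm: where to press that corner down; 70 mm above the tray's underside when home (up to 3 mm more while the other end is still up), 76 mm or more while it is not
- press_4 (a point): orange mark, 24 mm wide, on the cover's upper face at cover x = 62, y = 86 mm: where to press that corner down; 70 mm above the tray's underside when home (up to 3 mm more while the other end is still up), 76 mm or more while it is not
- tin_1_mid (a point): loose tin 1, standing on the bench, to be packed (absent in some starts): round teal tin of wax paste with a pale top, 61 mm across its lid (58 mm below it), 58 mm high, 0.12 kg; the point is its centre, 29 mm above its underside; z up its axis
- tin_2_mid (a point): loose tin 2, standing on the bench, to be packed (absent in some starts): round teal tin of wax paste with a pale top, 61 mm across its lid (58 mm below it), 58 mm high, 0.12 kg; the point is its centre, 29 mm above its underside; z up its axis
- tin_3_mid (a point): loose tin 3, standing on the bench, to be packed (absent in some starts): round teal tin of wax paste with a pale top, 61 mm across its lid (58 mm below it), 58 mm high, 0.12 kg; the point is its centre, 29 mm above its underside; z up its axis
- tin_4_mid (a point): loose tin 4, standing on the bench, to be packed (absent in some starts): round teal tin of wax paste with a pale top, 61 mm across its lid (58 mm below it), 58 mm high, 0.12 kg; the point is its centre, 29 mm above its underside; z up its axis
- packed_1_mid (a point): tin already standing in one of the tray's cells (absent in some starts, then its cell is free): round teal tin of wax paste with a pale top, 61 mm across its lid (58 mm below it), 58 mm high, 0.12 kg; the point is its centre, 29 mm above its underside; z up its axis
- packed_2_mid (a point): tin already standing in one of the tray's cells (absent in some starts, then its cell is free): round teal tin of wax paste with a pale top, 61 mm across its lid (58 mm below it), 58 mm high, 0.12 kg; the point is its centre, 29 mm above its underside; z up its axis
- packed_3_mid (a point): tin already standing in one of the tray's cells (absent in some starts, then its cell is free): round teal tin of wax paste with a pale top, 61 mm across its lid (58 mm below it), 58 mm high, 0.12 kg; the point is its centre, 29 mm above its underside; z up its axis
- packed_4_mid (a point): tin already standing in one of the tray's cells (absent in some starts, then its cell is free): round teal tin of wax paste with a pale top, 61 mm across its lid (58 mm below it), 58 mm high, 0.12 kg; the point is its centre, 29 mm above its underside; z up its axis
- packed_5_mid (a point): tin already standing in one of the tray's cells (absent in some starts, then its cell is free): round teal tin of wax paste with a pale top, 61 mm across its lid (58 mm below it), 58 mm high, 0.12 kg; the point is its centre, 29 mm above its underside; z up its axis
- packed_6_mid (a point): tin already standing in one of the tray's cells (absent in some starts, then its cell is free): round teal tin of wax paste with a pale top, 61 mm across its lid (58 mm below it), 58 mm high, 0.12 kg; the point is its centre, 29 mm above its underside; z up its axis
- aside (a point): centre of the upper face of the empty green cutting board (208 (x) x 326 (y) x 14 mm) at the left front of the bench: free room to lay the cover aside. The tool rack to its right is 163 mm high and reaches to y = 0.07
- bottle: cream bottle with black cap, 34x56x112 mm, standing at the front edge between the two boards; leave alone
- chisel: chisel with a wooden handle, 143 mm long, lying at the front edge before the tray; leave alone
- rasp: dark rasp block, 34x93x41 mm, lying to the right of the tray; leave alone
Not all that is in view belongs to the job. Leave any yellow look-alike of the part that bears tin_2_mid alone.

How it is judged:
By the outcome, as a careful person would: the job done as asked, in the order asked, and still so for the second after the job is handed in, with the robot touching nothing.
Of packed_1, packed_2, packed_3, packed_4, packed_5, packed_6 only 1 to 2 are there at a start; the rules pass over those that are not, and their reading is None.
Of tin_1, tin_2, tin_3, tin_4 only 3 to 4 are there at a start; the rules pass over those that are not, and their reading is None.
At some moment in a run one of tin_1, tin_2, tin_3, tin_4, cover may be knocked a few centimetres aside while the robot is not near it.
It also fails if it takes over 208 s, if anything falls off the work surface, if the arm or the gripper's body presses on something with over 40 N, if the wrist force passes 120 N, or if a joint passes its speed limit or range.

## Working session

There is one attempt and no reset: what is moved stays moved. The work goes in short steps, Python scripts to look and compute and a shell command to move; the robot and the scene stay as the last step left them, time stands still between calls to the robot, and variables do not carry over. Pictures are saved under pics/ and viewed, at most 14 in all, crops included, and the job is handed in when it is done.

```bash
ls; mkdir -p pics
python3 - <<'E'
from workcell import manip
import cv2,numpy as np
o=manip.get_obs()
print({k:np.round(v,3) for k,v in o.items()})
for n in("side","top"):
    cv2.imwrite(f"pics/{n}0.png",manip.camera(n)); c=manip.calibration(n);print(n,c)
E
```

```text
pics
{'clock': np.float64(0.0), 'joint_pos': array([ 1.286,  0.333, -0.065,  1.461,  0.022,  1.35 , -0.089]), 'joint_velocities': array([ 0.   ,  0.   ,  0.002,  0.   , -0.   , -0.001,  0.   ]), 'tau': array([-1.0000e-03, -6.2545e+01,  4.9000e-02, -3.9160e+01,  1.6000e-02,
        1.0000e-02, -0.0000e+00]), 'position': array([ 0.162, -0.603,  0.303]), 'ee_rot': array([ 0.991,  0.131, -0.   , -0.001]), 'ft_force': array([ 0.297, -0.548, -0.229]), 'torque': array([ 0.004, -0.001,  0.018]), 'grasp_force': np.float64(0.0), 'grip_width': np.float64(0.999)}
side {'vfov': 56.104794664321304, 'cx': 250.6837526648933, 'cy': 190.10466352130945, 'camera_from_world': array([[-0.88787119, -0.45967865,  0.0195011 ,  0.44957114],
       [-0.26168771,  0.46968122, -0.84316019,  0.26106335],
       [ 0.37842344, -0.75372083, -0.53730867,  0.9585409 ],
       [ 0.        ,  0.        ,  0.        ,  1.        ]])}
top {'vfov': 50.048523156414944, 'cx': 258.1688632270943, 'cy': 197.31989777476292, 'camera_from_world': array([[ 0.01602321, -0.99986359, -0.00400807, -0.04887591],
       [-0.97369025, -0.01469221, -0.22740147,  0.55707148],
       [ 0.22731157,  0.00754632, -0.97379285,  1.07389847],
       [ 0.        ,  0.        ,  0.        ,  1.        ]])}
```

View pics/side0.png

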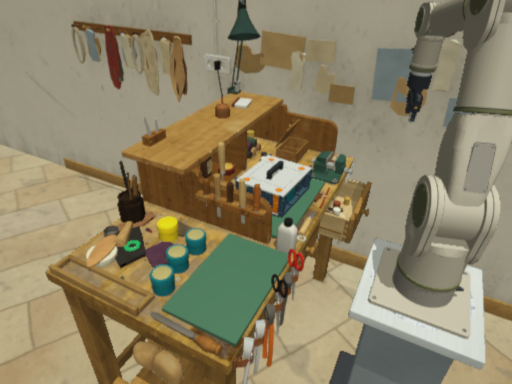

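View pics/top0.png

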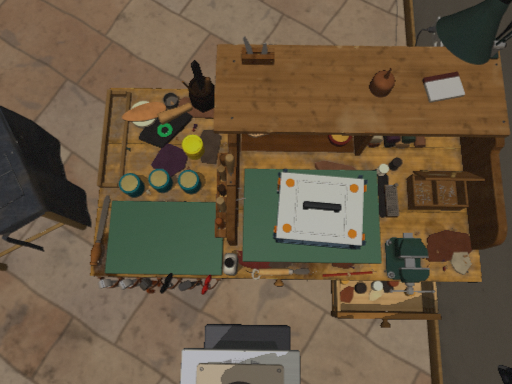

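Three teal tins stand at top-view pixels (131,184), (160,180), (190,181). The yellow look-alike is at (192,146), to be left alone. The covered tray is at (320,210) and the empty board at (165,238).

```bash
cat > h.py <<'E'
from workcell import manip
import cv2,numpy as np
from scipy.spatial.transform import Rotation as R
def K(n):
    c=manip.calibration(n); f=192/np.tan(np.radians(c["vfov"]/2)); return f,c["cx"],c["cy"],np.array(c["camera_from_world"])
def proj(n,p):
    f,cx,cy,T=K(n); q=T[:3,:3]@np.array(p)+T[:3,3]; return np.array([f*q[0]/q[2]+cx,f*q[1]/q[2]+cy])
def ray(n,uv):
    f,cx,cy,T=K(n); d=T[:3,:3].T@np.array([(uv[0]-cx)/f,(uv[1]-cy)/f,1]); return -T[:3,:3].T@T[:3,3],d
def atz(n,uv,z):
    o,d=ray(n,uv); return o+d*(z-o[2])/d[2]
def tri(a,b):
    o1,d1=ray("top",a);o2,d2=ray("side",b)
    s=np.linalg.lstsq(np.c_[d1,-d2],o2-o1,rcond=None)[0]
    p,q=o1+s[0]*d1,o2+s[1]*d2; return (p+q)/2,np.linalg.norm(p-q)
def dets(thing,n,m=0.3): return [d for d in manip.masks_of(thing,n) if d["conf"]>m]
def pose():
    o=manip.get_obs(); r=R.from_quat(o["ee_rot"]).as_matrix(); return o,np.array(o["position"]),r
def crop(img,u0,v0,u1,v1,name,s=4):
    cv2.imwrite("pics/"+name,cv2.resize(img[v0:v1,u0:u1],None,fx=s,fy=s,interpolation=cv2.INTER_CUBIC))
E
python3 - <<'E'
from h import *
I={n:manip.camera(n) for n in("top","side")}
for t in("cover_grip","press_1","tin_1_mid","case","clip_1"):
    for n in I:
        for d in dets(t,n):
            m=d["region"];ys,xs=np.where(m)
            print(t,n,round(d["conf"],2),np.round(d["centre"],1),m.sum(),xs.min(),xs.max(),ys.min(),ys.max())
crop(I["top"],235,160,395,270,"traytop.png",5)
crop(I["side"],220,130,350,230,"trayside.png",6)
E
```

```text
cover_grip top 0.84 [321.3 211.8] 5564 277 363 172 244
cover_grip side 0.93 [276.6 176. ] 1650 238 310 156 195
press_1 top 0.9 [350.3 211.5] 1483 339 363 178 244
press_1 top 0.75 [293.6 208.4] 1479 277 303 173 239
press_1 top 0.4 [321.2 209.9] 5482 277 362 173 244
press_1 side 0.73 [265.4 183.1] 541 238 290 172 196
press_1 side 0.63 [287.  166.7] 362 262 309 156 174
tin_1_mid top 0.73 [160.4 180.9] 465 148 172 169 192
tin_1_mid side 0.58 [181.4 258.7] 564 166 188 244 273
case top 0.66 [313.2 242.4] 443 273 366 179 248
case top 0.4 [322.6 211.6] 5520 277 363 172 245
case side 0.88 [282.7 194.4] 727 236 310 172 216
case side 0.59 [300.5 223.1] 137 299 314 211 235
```

View pics/traytop.png

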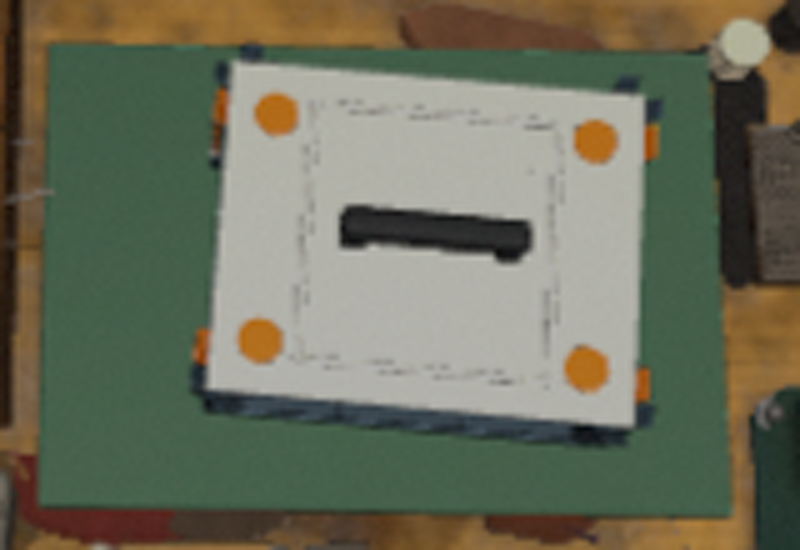

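View pics/trayside.png

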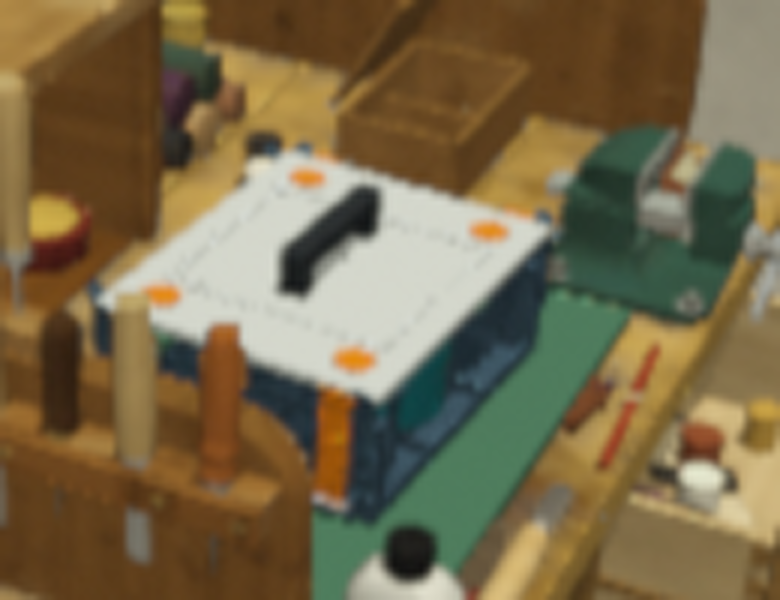

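The crops show the cover with its black handle at top (322,206) and side (275,169), four orange marks, and a packed tin visible in the front-left cell. I'll measure from colour blobs next.

```bash
cat >> h.py <<'E'
def blobs(img,lo,hi,box,amin=6):
    h=cv2.cvtColor(img,cv2.COLOR_BGR2HSV); m=cv2.inRange(h,lo,hi); k=np.zeros_like(m); u0,v0,u1,v1=box; k[v0:v1,u0:u1]=m[v0:v1,u0:u1]
    n,l,s,c=cv2.connectedComponentsWithStats(k); return [(np.round(c[i],1),s[i][:]) for i in range(1,n) if s[i][4]>=amin]
ORA=((8,150,120),(22,255,255)); BLK=((0,0,0),(180,255,60)); TIN=((85,90,40),(100,255,255)); PALE=((12,40,150),(30,130,255))
E
python3 - <<'E'
from h import *
T=manip.camera("top");S=manip.camera("side")
for b in blobs(T,*ORA,(270,165,370,250)):print("T",*b)
for b in blobs(S,*ORA,(236,150,315,200)):print("S",*b)
for b in blobs(T,*BLK,(295,195,350,220)):print("Tb",*b)
for b in blobs(S,*BLK,(260,155,290,182)):print("Sb",*b)
for b in blobs(T,*TIN,(110,160,215,200)):print("Tt",*b)
for b in blobs(S,*TIN,(140,220,215,300)):print("St",*b)
print(T[184,131],T[181,160],T[181,190],S[240,197-2])
for uv in((131,183.5),(160.4,180),(190,181)):print(atz("top",uv,.058))
for uv in((163,271),(178,251),(196,235)):print(atz("side",uv,.058))
print(tri((322.2,206),(275,169.2)))
E
```

```text
T [291.2 166.4] [270 165  43   4 159]
T [359.1 166.2] [356 165   7   4  11]
T [278.6 180.9] [278 178   2   6  10]
T [289.7 182.3] [286 179   8   8  50]
T [353.5 187.7] [350 184   8   8  51]
T [364.9 187.8] [364 185   3   7  18]
T [286.5 227.5] [283 224   8   8  52]
T [274.7 228.5] [274 226   3   6  11]
T [351.7 233.4] [348 230   8   8  51]
T [363.3 236.8] [362 234   3   6  14]
S [258.8 152.2] [256 150   8   6  25]
S [268.4 150.7] [265 150   8   3  17]
S [297.5 151. ] [296 150   4   3   6]
S [306.8 157.6] [298 150  17  16 135]
S [250.1 160.5] [247 157   8   7  28]
S [301.1 167.9] [299 167   5   3   8]
S [246.5 178.5] [245 178   4   2   8]
S [256.9 191.4] [255 185   5  15  60]
S [278.8 189.3] [276 188   6   3  12]
S [236.7 191.8] [236 190   3   5  10]
S [248.8 195.2] [246 193   7   5  29]
S [275.2 197.2] [273 195   6   5  23]
S [261.3 198.6] [260 198   4   2   7]
Tb [321.7 205.8] [303 201  38  11 253]
Sb [274.3 169.3] [267 162  16  17  95]
Tt [160.5 180.9] [149 169  21  23 125]
Tt [188.9 182.6] [178 170  21  23 130]
Tt [130.8 185.4] [119 173  21  24 117]
St [177.2 265.8] [150 231  55  65 960]
[ 77 130 147] [ 80 134 151] [ 76 129 146] [120 125  65]
[0.59363726 0.31749105 0.058     ]
[0.60505085 0.23558801 0.058     ]
[0.60338053 0.15213423 0.058     ]
[0.59435365 0.3163024  0.058     ]
[0.60651564 0.23797243 0.058     ]
[0.60248126 0.15874011 0.058     ]
(array([ 0.52336849, -0.20903608,  0.1171853 ]), np.float64(0.002422906798230996))
```

Run:
```python
from h import *
t={4:(289.7,182.3),3:(353.5,187.7),2:(286.5,227.5),1:(351.7,233.4)}
s={4:(246.7,178.8),3:(271,159.4),2:(278.8,189.4),1:(301.1,168)}
P={}
for k in t:
    p,e=tri(t[k],s[k]); P[k]=atz("top",t[k],.1);print(k,np.round(p,4),round(e,4),np.round(P[k],4),np.round(atz("side",s[k],.1),4))
c=sum(P.values())/4;print("centre",c,"x dirs",[np.arctan2(*(P[a]-P[b])[[1,0]]) for a,b in((4,2),(3,1))],"ydirs",[np.arctan2(-(P[a]-P[b])[0],(P[a]-P[b])[1]) for a,b in((4,3),(2,1))])
print([np.linalg.norm(P[a]-P[b]) for a,b in((4,2),(3,1),(4,3),(2,1))])
g=atz("top",(321.7,205.8),.127);print(g)
# clips
print(atz("top",(278.5,181.5),.095),atz("top",(365,188),.095),atz("top",(274.7,228.5),.095),atz("top",(363.5,236.8),.095))
# board: green corners of aside
T=manip.camera("top")
print([np.round(atz("top",uv,.014),3) for uv in((108,203),(222,203),(106,275),(222,275))], [np.round(atz("top",uv,.05),3) for uv in((231,264),(205,145))])
```

```text
4 [ 0.5902 -0.1252  0.1026] 0.0029 [ 0.5923 -0.1249  0.1   ] [ 0.5906 -0.1291  0.1   ]
3 [ 0.578  -0.2964  0.1016] 0.0028 [ 0.5798 -0.2964  0.1   ] [ 0.5778 -0.2992  0.1   ]
2 [ 0.4675 -0.1165  0.1027] 0.0022 [ 0.469  -0.1163  0.1   ] [ 0.4679 -0.1205  0.1   ]
1 [ 0.4546 -0.2867  0.103 ] 0.0019 [ 0.456  -0.2872  0.1   ] [ 0.4553 -0.2921  0.1   ]
centre [ 0.52426253 -0.20620005  0.1       ] x dirs [np.float64(-0.06953534305224582), np.float64(-0.07450469827393545)] ydirs [np.float64(-0.07266006864120875), np.float64(-0.07586311414317932)]
[np.float64(0.12362737228003284), np.float64(0.12417573340178151), np.float64(0.17193716010847584), np.float64(0.17132267985766161)]
[ 0.5229652  -0.20593533  0.127     ]
[ 0.59545574 -0.09489651  0.095     ] [ 0.58074844 -0.32855314  0.095     ] [ 0.4666091  -0.08547422  0.095     ] [ 0.44819323 -0.3189262   0.095     ]
[array([0.546, 0.393, 0.014]), array([0.551, 0.064, 0.014]), array([0.342, 0.379, 0.014]), array([0.347, 0.057, 0.014])] [array([0.375, 0.03 , 0.05 ]), array([0.714, 0.116, 0.05 ])]
```

Cover centre is about (0.523,-0.207) at yaw -0.073 rad, mark height 0.102 against 0.100 expected. Tins are near (0.594,0.317), (0.606,0.237), (0.603,0.155). I'll go above the handle.

```bash
cat >> h.py <<'E'
def to(p,az=None):
    """print slide (cm, current tool axes) and yaw to reach TCP p, tool-x azimuth az"""
    o,q,r=pose(); a=np.arctan2(r[1,0],r[0,0]); s=r.T@(np.array(p)-q)*100
    print("t %.1f pos"%o["clock"],np.round(q,4),"az %.3f tilt %.3f"%(a,np.hypot(r[0,2],r[1,2])),"grip %.3f f %.1f"%(o["grip_width"],o["grasp_force"]),"F",np.round(o["ft_force"],1),"-> slide",np.round(s,2),"yaw",None if az is None else round(float(a-az),3))
E
python3 -m jog '[{"grip":-1,"slide":[3.2,-2.0,0],"yaw":0},{"grip":-1,"slide":[3.2,-2.0,0],"yaw":0},{"grip":-1,"slide":[3.2,-2.0,0],"yaw":0},{"grip":-1,"slide":[3.2,-2.0,0],"yaw":0},{"grip":-1,"slide":[3.2,-2.0,0],"yaw":0},{"grip":-1,"slide":[3.2,-2.0,0],"yaw":0},{"grip":-1,"slide":[3.2,-2.0,0],"yaw":0}]'
python3 -m jog '[{"grip":-1,"slide":[3.2,-2.0,0],"yaw":0},{"grip":-1,"slide":[3.2,-2.0,0],"yaw":0},{"grip":-1,"slide":[3.2,-2.0,0],"yaw":0},{"grip":-1,"slide":[3.2,-2.0,0],"yaw":0},{"grip":-1,"slide":[3.2,-2.0,0],"yaw":0},{"grip":-1,"slide":[3.2,-2.0,0],"yaw":0}]'
python3 -m jog '[{"grip":-1,"slide":[0,0,0],"yaw":-0.14},{"grip":-1,"slide":[0,0,0],"yaw":-0.14},{"grip":-1,"slide":[0,0,0],"yaw":-0.14},{"grip":-1,"slide":[0,0,0],"yaw":-0.14},{"grip":-1,"slide":[0,0,0],"yaw":-0.14},{"grip":-1,"slide":[0,0,0],"yaw":-0.14},{"grip":-1,"slide":[0,0,0],"yaw":-0.14},{"grip":-1,"slide":[0,0,0],"yaw":-0.14}]'
python3 -c "
from h import *
to([.523,-.207,.24],1.498)"
```

```text
clock: 1.55
position: [0.3428, -0.4093, 0.3042]
ee_rot: [0.991, 0.13, 0.0, 0.0]
ft_force: [-0.3, 0.3, -0.2]
grip_width: 1.0
grasp_force: 0.0
clock: 2.15
position: [0.4972, -0.2437, 0.3042]
ee_rot: [0.991, 0.13, 0.0, 0.0]
ft_force: [-0.4, -1.5, -0.5]
grip_width: 0.999
grasp_force: 0.0
clock: 2.95
position: [0.4963, -0.2449, 0.304]
ee_rot: [0.769, 0.639, -0.0, 0.0]
ft_force: [-0.1, -0.1, 0.9]
grip_width: 0.999
grasp_force: 0.0
t 3.0 pos [ 0.4963 -0.2449  0.304 ] az 1.388 tilt 0.000 grip 0.999 f 0.0 F [-0.1 -0.1  0.9] -> slide [4.22 1.93 6.4 ] yaw -0.11
```

```bash
python3 -m jog '[{"grip":-1,"slide":[2.1,0.95,2],"yaw":-0.11},{"grip":-1,"slide":[2.35,0.7,2],"yaw":0},{"grip":-1,"slide":[0,0,2],"yaw":0},{"grip":-1,"slide":[0,0,0],"yaw":0},{"grip":-1,"slide":[0,0,0],"yaw":0}]'
python3 - <<'E'
from h import *
to([.5235,-.2075,.18],1.498)
manip.camera("top")
crop(manip.camera("side"),220,110,350,210,"s1.png",6)
E
```

```text
clock: 3.45
position: [0.5183, -0.2037, 0.2444]
ee_rot: [0.735, 0.678, -0.0, 0.0]
ft_force: [0.4, -0.5, 0.9]
grip_width: 0.999
grasp_force: 0.0
t 3.5 pos [ 0.5183 -0.2037  0.2444] az 1.491 tilt 0.000 grip 0.999 f 0.0 F [ 0.4 -0.5  0.9] -> slide [-0.33  0.55  6.44] yaw -0.007
```

View pics/s1.png

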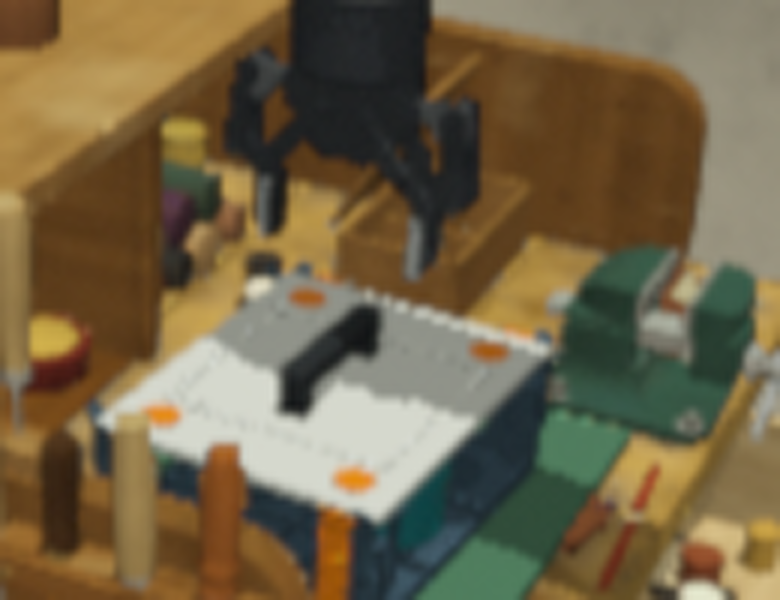

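The open fingers, tips near crop (268,225) and (418,270), straddle the handle centred at (330,355). Lining up, descending, gripping and raising a little.

```bash
python3 -m jog '[{"grip":-1,"slide":[-0.33,0.55,0],"yaw":0},{"grip":-1,"slide":[0,0,3],"yaw":0},{"grip":-1,"slide":[0,0,2.4],"yaw":0},{"grip":-1,"slide":[0,0,1],"yaw":0},{"grip":-1,"slide":[0,0,0],"yaw":0},{"grip":-1,"slide":[0,0,0],"yaw":0}]' 60
python3 -c "
from h import *
to([.5235,-.2075,.18],1.498)"
python3 -m jog '[{"grip":0,"slide":[0,0,0],"yaw":0},{"grip":0.4,"slide":[0,0,0],"yaw":0},{"grip":0.6,"slide":[0,0,0],"yaw":0},{"grip":1,"slide":[0,0,0],"yaw":0},{"grip":1,"slide":[0,0,0],"yaw":0},{"grip":1,"slide":[0,0,0],"yaw":0},{"grip":1,"slide":[0,0,0],"yaw":0},{"grip":1,"slide":[0,0,0],"yaw":0}]' 60
python3 -c "
from h import *
to([.5235,-.2075,.3],1.498)"
```

```text
clock: 4.15
position: [0.5243, -0.2072, 0.1811]
ee_rot: [0.735, 0.679, 0.0, 0.001]
ft_force: [0.5, 0.3, 1.0]
grip_width: 0.999
grasp_force: 0.0
t 4.2 pos [ 0.5243 -0.2072  0.1811] az 1.492 tilt 0.001 grip 0.999 f 0.0 F [0.5 0.3 1. ] -> slide [-0.03 -0.08  0.11] yaw -0.006
clock: 4.95
position: [0.5237, -0.207, 0.1801]
ee_rot: [0.734, 0.679, -0.0, 0.0]
ft_force: [-1.4, 0.9, 3.7]
grip_width: 0.2
grasp_force: 61.2
t 5.0 pos [ 0.5237 -0.207   0.1801] az 1.492 tilt 0.000 grip 0.200 f 61.2 F [-1.4  0.9  3.7] -> slide [-6.000e-02 -1.000e-02 -1.199e+01] yaw -0.006
```

```bash
python3 -m jog '[{"grip":1,"slide":[0,0,-0.5],"yaw":0},{"grip":1,"slide":[0,0,-1.5],"yaw":0},{"grip":1,"slide":[0,0,-2.5],"yaw":0},{"grip":1,"slide":[0,0,-3],"yaw":0},{"grip":1,"slide":[0,0,-3],"yaw":0},{"grip":1,"slide":[0,0,-2],"yaw":0},{"grip":1,"slide":[0,0,0],"yaw":0}]'
python3 - <<'E'
from h import *
to([.435,.23,.305],1.571)
cv2.imwrite("pics/t2.png",manip.camera("top")); s=manip.camera("side")
cv2.imwrite("pics/s2.png",cv2.resize(s[90:250,140:360],None,fx=3.5,fy=3.5,interpolation=cv2.INTER_CUBIC))
E
```

```text
clock: 5.65
position: [0.5247, -0.2069, 0.3089]
ee_rot: [0.734, 0.679, 0.001, 0.003]
ft_force: [-0.1, -0.1, -1.2]
grip_width: 0.195
grasp_force: 60.5
t 5.7 pos [ 0.5247 -0.2069  0.3089] az 1.492 tilt 0.006 grip 0.195 f 60.5 F [-0.1 -0.1 -1.2] -> slide [ 42.85 -12.39   0.24] yaw -0.079
```

View pics/s2.png

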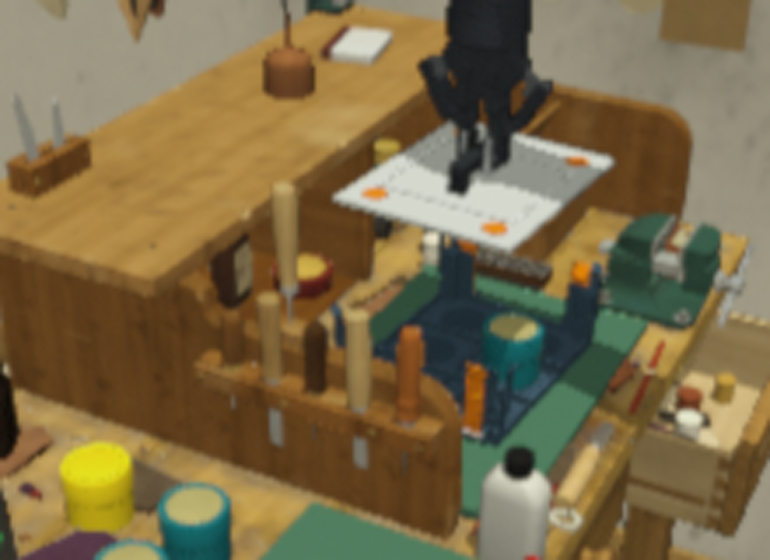

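Cover lifted cleanly. One packed tin is visible at crop (513,350), in the near row. Carrying the cover over the rack to the board.

```bash
python3 -m jog '[{"grip":1,"slide":[2,-0.5,0],"yaw":0},{"grip":1,"slide":[3.6,-1.0,0],"yaw":0},{"grip":1,"slide":[4,-1.2,0],"yaw":0},{"grip":1,"slide":[4,-1.2,0],"yaw":0},{"grip":1,"slide":[4,-1.2,0],"yaw":0},{"grip":1,"slide":[4,-1.2,0],"yaw":0},{"grip":1,"slide":[4,-1.2,0],"yaw":0}]'
python3 -m jog '[{"grip":1,"slide":[4,-1.2,0],"yaw":0},{"grip":1,"slide":[4,-1.2,0],"yaw":0},{"grip":1,"slide":[4,-1.2,0],"yaw":0},{"grip":1,"slide":[3.2,-1.2,0],"yaw":0},{"grip":1,"slide":[2,-0.5,0],"yaw":0},{"grip":1,"slide":[0,0,0],"yaw":-0.079},{"grip":1,"slide":[0,0,0],"yaw":0}]'
python3 - <<'E'
from h import *
to([.435,.23,.105],1.571)
T=manip.camera("top")
crop(T,235,140,395,270,"tray2.png",5)
E
```

```text
clock: 6.45
position: [0.4676, 0.0562, 0.3038]
ee_rot: [0.734, 0.679, -0.001, -0.0]
ft_force: [1.3, 1.0, -2.0]
grip_width: 0.196
grasp_force: 60.4
clock: 7.15
position: [0.4286, 0.2306, 0.3038]
ee_rot: [0.706, 0.708, -0.001, -0.0]
ft_force: [0.0, -0.4, -2.0]
grip_width: 0.201
grasp_force: 60.4
t 7.2 pos [0.4286 0.2306 0.3038] az 1.574 tilt 0.002 grip 0.201 f 60.4 F [ 0.  -0.4 -2. ] -> slide [-0.05  0.68 19.88] yaw 0.003
```

View pics/tray2.png

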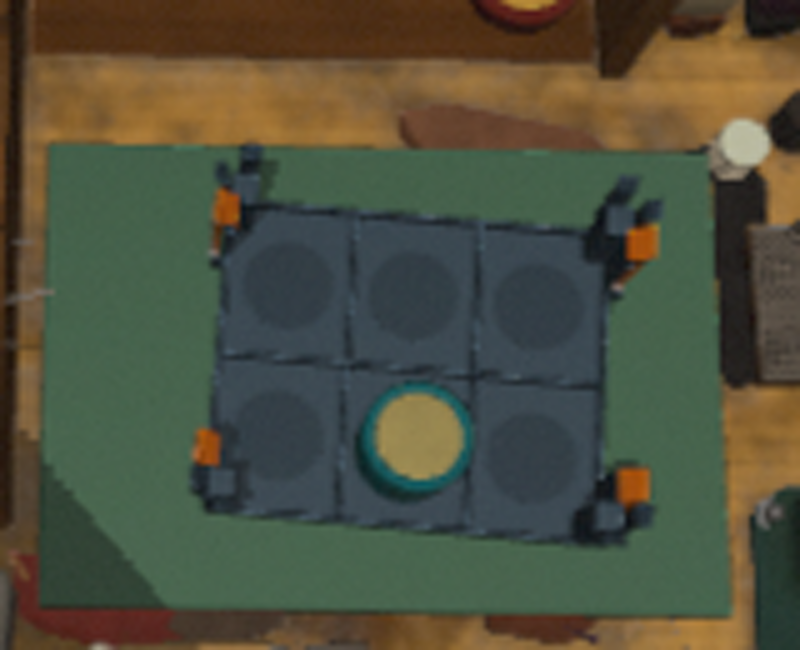

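One packed tin, in cell (-44,0), at crop (415,437). The other five cells are free. Lowering the cover onto the board.

```bash
python3 -m jog '[{"grip":1,"slide":[0,0.68,2],"yaw":0},{"grip":1,"slide":[0,0,4],"yaw":0},{"grip":1,"slide":[0,0,4],"yaw":0},{"grip":1,"slide":[0,0,4],"yaw":0},{"grip":1,"slide":[0,0,3],"yaw":0},{"grip":1,"slide":[0,0,2],"yaw":0},{"grip":1,"slide":[0,0,0.9],"yaw":0},{"grip":1,"slide":[0,0,0],"yaw":0}]'
python3 -m jog '[{"grip":1,"slide":[0,0,0.3],"yaw":0},{"grip":1,"slide":[0,0,0],"yaw":0},{"grip":1,"slide":[0,0,0.2],"yaw":0},{"grip":1,"slide":[0,0,0],"yaw":0}]'
python3 -c "
from h import *
to([.435,.23,.099],1.571)"
```

```text
clock: 8.0
position: [0.4372, 0.2289, 0.1045]
ee_rot: [0.708, 0.706, 0.0, 0.0]
ft_force: [5.6, -0.6, -6.4]
grip_width: 0.198
grasp_force: 59.6
clock: 8.4
position: [0.4367, 0.2297, 0.101]
ee_rot: [0.707, 0.707, 0.0, 0.0]
ft_force: [0.8, -1.0, 3.6]
grip_width: 0.194
grasp_force: 61.2
t 8.4 pos [0.4367 0.2297 0.101 ] az 1.570 tilt 0.000 grip 0.194 f 61.2 F [ 0.8 -1.   3.6] -> slide [ 0.03 -0.17  0.2 ] yaw -0.001
```

```bash
python3 -m jog '[{"grip":1,"slide":[0,0,0.1],"yaw":0},{"grip":0.3,"slide":[0,0,0],"yaw":0},{"grip":-1,"slide":[0,0,0],"yaw":0},{"grip":-1,"slide":[0,0,0],"yaw":0},{"grip":-1,"slide":[0,0,0],"yaw":0},{"grip":-1,"slide":[0,0,-2],"yaw":0},{"grip":-1,"slide":[0,0,-4],"yaw":0},{"grip":-1,"slide":[0,0,-4],"yaw":0}]' 40
python3 -m jog '[{"grip":-1,"slide":[0,0,-4],"yaw":0},{"grip":-1,"slide":[-2,-3,-2],"yaw":0},{"grip":-1,"slide":[-4,-3,0],"yaw":0},{"grip":-1,"slide":[-4,-2,0],"yaw":0},{"grip":-1,"slide":[-4,-2,0],"yaw":0},{"grip":-1,"slide":[0,0,0],"yaw":0}]'
cat >> h.py <<'E'
def tins(cams=("top","side")):
    # lid tops: pale discs at z=.058
    for n,box in (("top",(100,155,225,205)),("side",(130,210,220,300))):
        if n not in cams: continue
        I=manip.camera(n); 
        for b in blobs(I,(15,60,110),(30,140,200),box,20):
            c,s=b; 
            if s[4]<400: print(n,c,s,np.round(atz(n,c,.058),4))
        for d in dets("tin_1_mid",n,.2): print(n,"mask",round(d["conf"],2),np.round(d["centre"],1),int(d["region"].sum()))
E
python3 - <<'E'
from h import *
to([.594,.317,.15],1.571)
tins()
cv2.imwrite("pics/t3.png",cv2.resize(manip.camera("top")[130:290,90:250],None,fx=3.7,fy=3.7,interpolation=cv2.INTER_CUBIC))
E
```

```text
clock: 9.2
position: [0.4359, 0.2299, 0.2006]
ee_rot: [0.707, 0.707, -0.001, -0.001]
ft_force: [0.5, -0.4, 1.4]
grip_width: 1.0
grasp_force: 0.0
clock: 9.8
position: [0.3354, 0.0866, 0.2597]
ee_rot: [0.709, 0.705, -0.001, 0.001]
ft_force: [0.4, 0.5, 0.8]
grip_width: 1.005
grasp_force: 0.0
t 9.8 pos [0.3354 0.0866 0.2597] az 1.565 tilt 0.003 grip 1.005 f 0.0 F [0.4 0.5 0.8] -> slide [23.22 25.72 10.9 ] yaw -0.006
top [113.2 159.2] [106 155  16  11 123] [0.6644 0.3744 0.058 ]
top [139.9 161.7] [130 155  22  16 242] [0.6581 0.2977 0.058 ]
top [187.7 163.9] [184 158   7  12  37] [0.6535 0.1614 0.058 ]
top [203.7 163.7] [199 159  13   8  39] [0.6548 0.116  0.058 ]
top [111.7 177.1] [105 169  15  17 152] [0.6115 0.3736 0.058 ]
top [158.5 178. ] [151 171  16  15 195] [0.6108 0.2414 0.058 ]
top [188.1 179.3] [180 172  17  16 195] [0.6083 0.1577 0.058 ]
top [128.9 182.8] [121 175  17  16 202] [0.5956 0.3236 0.058 ]
top [112.9 193.8] [101 188  30  16 215] [0.5632 0.3655 0.058 ]
top [147.7 191.8] [146 189   5   6  24] [0.5704 0.2687 0.058 ]
top [170.6 194.9] [154 188  30  13 214] [0.5624 0.2041 0.058 ]
top [200.8 196.3] [189 188  21  14  90] [0.5597 0.1197 0.058 ]
top [140.5 198. ] [133 195  15   6  44] [0.5523 0.2874 0.058 ]
top [218.6 200.1] [210 197  14   7  52] [0.5496 0.0697 0.058 ]
top mask 0.86 [158.9 179.8] 445
side [195.  233.9] [188 230  15   9 113] [0.6078 0.156  0.058 ]
side [180.9 240.4] [172 236  14  10  50] [0.6261 0.1987 0.058 ]
side [176.5 251.1] [169 246  16  11 138] [0.6098 0.2402 0.058 ]
side [161.3 272.4] [153 267  18  12 172] [0.595  0.3222 0.058 ]
side [136.3 295.7] [130 290  16  10 102] [0.5981 0.4091 0.058 ]
side mask 0.91 [180.2 259.6] 512
```

View pics/t3.png

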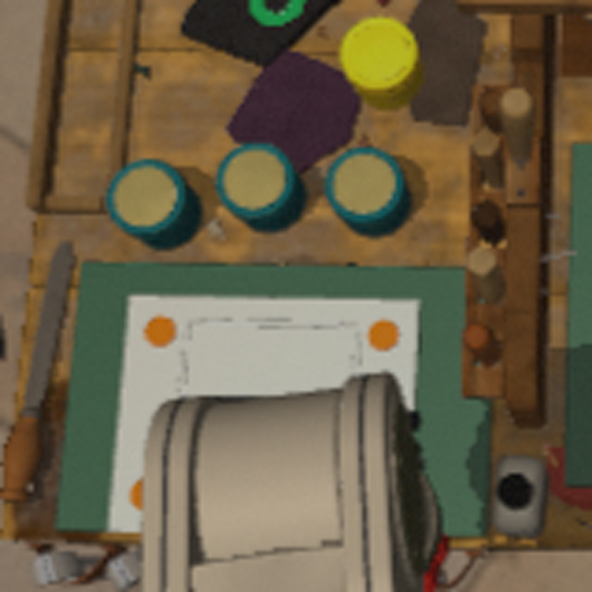

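Tins, both views agreeing within 2 mm at z=0.058: A (.595,.323), B (.610,.241), C (.608,.157), at crop (145,195), (257,180), (365,183). These are teal with pale tops. The all-yellow one at (380,60) is the look-alike. Taking C first.

```bash
python3 -m jog '[{"grip":-1,"slide":[1,4.5,0],"yaw":0},{"grip":-1,"slide":[1,4.5,0],"yaw":0},{"grip":-1,"slide":[1,4.5,0],"yaw":0},{"grip":-1,"slide":[1,4.5,-0.5],"yaw":0},{"grip":-1,"slide":[1.2,4.5,0],"yaw":0},{"grip":-1,"slide":[1.5,4,0],"yaw":0},{"grip":-1,"slide":[0,0.8,0],"yaw":0},{"grip":-1,"slide":[0,0,0],"yaw":0}]'
python3 -c "
from h import *
to([.608,.157,.095],1.571)"
```

```text
clock: 10.85
position: [0.611, 0.1592, 0.2633]
ee_rot: [0.707, 0.708, -0.0, -0.002]
ft_force: [-0.2, -0.1, -0.6]
grip_width: 0.999
grasp_force: 0.0
t 10.8 pos [0.611  0.1592 0.2633] az 1.572 tilt 0.004 grip 0.999 f 0.0 F [-0.2 -0.1 -0.6] -> slide [-0.26 -0.25 16.83] yaw 0.001
```

```bash
python3 -m jog '[{"grip":-1,"slide":[-0.2,-0.3,3],"yaw":0},{"grip":-1,"slide":[0,0,4.5],"yaw":0},{"grip":-1,"slide":[0,0,2.5],"yaw":0},{"grip":-1,"slide":[0,0,0],"yaw":0},{"grip":-1,"slide":[0,0,3],"yaw":0},{"grip":-1,"slide":[0,0,2.5],"yaw":0},{"grip":-1,"slide":[0,0,1.3],"yaw":0},{"grip":-1,"slide":[0,0,0],"yaw":0}]' 30
python3 -c "
from h import *
to([.608,.157,.095],1.571)"
python3 -m jog '[{"grip":-0.5,"slide":[0,0,0],"yaw":0},{"grip":0,"slide":[0,0,0],"yaw":0},{"grip":1,"slide":[0,0,0],"yaw":0},{"grip":1,"slide":[0,0,0],"yaw":0},{"grip":1,"slide":[0,0,0],"yaw":0},{"grip":1,"slide":[0,0,0],"yaw":0}]' 30
python3 -m jog '[{"grip":1,"slide":[0,0,-1],"yaw":0},{"grip":1,"slide":[0,0,-3],"yaw":0},{"grip":1,"slide":[0,0,-4],"yaw":0},{"grip":1,"slide":[0,0,-4],"yaw":0},{"grip":1,"slide":[0,0,-4],"yaw":0},{"grip":1,"slide":[0,0,-3],"yaw":0},{"grip":1,"slide":[0,0,0],"yaw":0}]'
python3 -c "
from h import *
to([.5669,-.2102,.285],1.498)"
```

```text
clock: 11.65
position: [0.6069, 0.1556, 0.0969]
ee_rot: [0.707, 0.707, -0.001, -0.0]
ft_force: [-0.1, 1.1, -0.0]
grip_width: 1.0
grasp_force: 0.0
t 11.7 pos [0.6069 0.1556 0.0969] az 1.571 tilt 0.001 grip 1.000 f 0.0 F [-0.1  1.1 -0. ] -> slide [0.14 0.11 0.19] yaw -0.0
clock: 12.25
position: [0.6082, 0.1562, 0.0991]
ee_rot: [0.707, 0.707, 0.001, 0.001]
ft_force: [-1.3, -0.2, 6.6]
grip_width: 0.699
grasp_force: 30.9
clock: 12.95
position: [0.6084, 0.157, 0.293]
ee_rot: [0.707, 0.707, 0.003, 0.002]
ft_force: [0.2, 0.7, -0.8]
grip_width: 0.697
grasp_force: 33.0
t 12.9 pos [0.6084 0.157  0.293 ] az 1.571 tilt 0.008 grip 0.697 f 33.0 F [ 0.2  0.7 -0.8] -> slide [-36.72  -4.18   0.7 ] yaw 0.073
```

```bash
python3 -m jog '[{"grip":1,"slide":[-2,-0.2,0],"yaw":0},{"grip":1,"slide":[-4,-0.5,0],"yaw":0},{"grip":1,"slide":[-4.5,-0.5,0],"yaw":0},{"grip":1,"slide":[-4.5,-0.5,0],"yaw":0},{"grip":1,"slide":[-4.5,-0.5,0],"yaw":0},{"grip":1,"slide":[-4.5,-0.5,0],"yaw":0},{"grip":1,"slide":[-4.5,-0.5,0],"yaw":0},{"grip":1,"slide":[-4,-0.5,0],"yaw":0}]'
python3 -m jog '[{"grip":1,"slide":[-3,-0.3,0],"yaw":0},{"grip":1,"slide":[-1.2,-0.2,0],"yaw":0.073},{"grip":1,"slide":[0,0,0],"yaw":0},{"grip":1,"slide":[0,0,0],"yaw":0}]'
python3 -c "
from h import *
to([.5669,-.2102,.125],1.498)"
```

```text
clock: 13.75
position: [0.5695, -0.1716, 0.287]
ee_rot: [0.707, 0.707, -0.0, 0.0]
ft_force: [0.3, 0.0, -0.7]
grip_width: 0.699
grasp_force: 33.0
clock: 14.15
position: [0.5654, -0.2101, 0.287]
ee_rot: [0.731, 0.682, 0.0, -0.0]
ft_force: [0.0, 0.5, -1.1]
grip_width: 0.701
grasp_force: 33.0
t 14.2 pos [ 0.5654 -0.2101  0.287 ] az 1.501 tilt 0.000 grip 0.701 f 33.0 F [ 0.   0.5 -1.1] -> slide [-1.00e-02  1.50e-01  1.62e+01] yaw 0.003
```

```bash
python3 -m jog '[{"grip":1,"slide":[0,0.15,2],"yaw":0},{"grip":1,"slide":[0,0,4],"yaw":0},{"grip":1,"slide":[0,0,4],"yaw":0},{"grip":1,"slide":[0,0,3.5],"yaw":0},{"grip":1,"slide":[0,0,1.9],"yaw":0},{"grip":1,"slide":[0,0,0.6],"yaw":0},{"grip":1,"slide":[0,0,0],"yaw":0},{"grip":1,"slide":[0,0,0],"yaw":0}]'
python3 -m jog '[{"grip":1,"slide":[0,0,0.4],"yaw":0},{"grip":1,"slide":[0,0,0],"yaw":0},{"grip":1,"slide":[0,0,0],"yaw":0}]'
python3 -c "
from h import *
to([.5669,-.2102,.117],1.498)"
```

```text
clock: 14.95
position: [0.5678, -0.2107, 0.1285]
ee_rot: [0.732, 0.681, 0.0, 0.001]
ft_force: [0.3, 0.5, -1.3]
grip_width: 0.701
grasp_force: 32.9
clock: 15.25
position: [0.5671, -0.2114, 0.1234]
ee_rot: [0.732, 0.681, -0.0, 0.0]
ft_force: [0.2, 0.4, -1.0]
grip_width: 0.697
grasp_force: 32.9
t 15.2 pos [ 0.5671 -0.2114  0.1234] az 1.498 tilt 0.001 grip 0.697 f 32.9 F [ 0.2  0.4 -1. ] -> slide [ 0.12 -0.02  0.64] yaw -0.0
```

```bash
python3 -m jog '[{"grip":1,"slide":[0.1,0,0.3],"yaw":0},{"grip":1,"slide":[0,0,0],"yaw":0},{"grip":1,"slide":[0,0,0.2],"yaw":0},{"grip":1,"slide":[0,0,0],"yaw":0},{"grip":1,"slide":[0,0,0],"yaw":0}]'
python3 -m jog '[{"grip":1,"slide":[0,0,0.2],"yaw":0},{"grip":1,"slide":[0,0,0],"yaw":0},{"grip":1,"slide":[0,0,0],"yaw":0}]'
```

```text
clock: 15.75
position: [0.567, -0.2103, 0.1179]
ee_rot: [0.732, 0.681, -0.0, -0.0]
ft_force: [0.7, 0.2, -1.4]
grip_width: 0.694
grasp_force: 32.9
clock: 16.05
position: [0.5672, -0.2104, 0.117]
ee_rot: [0.732, 0.681, -0.0, 0.0]
ft_force: [-5.5, 0.8, 9.4]
grip_width: 0.694
grasp_force: 33.5
```

Contact at the predicted height. Opening partly, rising, going to B.

```bash
python3 -m jog '[{"grip":-0.5,"slide":[0,0,0],"yaw":0},{"grip":-0.7,"slide":[0,0,0],"yaw":0},{"grip":-0.7,"slide":[0,0,0],"yaw":0},{"grip":-0.7,"slide":[0,0,0],"yaw":0},{"grip":-0.7,"slide":[0,0,-2],"yaw":0},{"grip":-0.7,"slide":[0,0,-4],"yaw":0},{"grip":-0.7,"slide":[0,0,-4.5],"yaw":0},{"grip":-1,"slide":[0,0,-4.5],"yaw":0}]'
python3 -m jog '[{"grip":-1,"slide":[3,0.2,-1.5],"yaw":-0.073},{"grip":-1,"slide":[4.5,0.5,0],"yaw":0},{"grip":-1,"slide":[4.5,0.5,0],"yaw":0},{"grip":-1,"slide":[4.5,0.5,0],"yaw":0},{"grip":-1,"slide":[4.5,0.5,0],"yaw":0},{"grip":-1,"slide":[4.5,0.5,0],"yaw":0},{"grip":-1,"slide":[4.5,0.5,0],"yaw":0},{"grip":-1,"slide":[4.5,0.5,0],"yaw":0}]'
python3 -m jog '[{"grip":-1,"slide":[4.5,0.5,0],"yaw":0},{"grip":-1,"slide":[4.5,0.4,0],"yaw":0},{"grip":-1,"slide":[1.8,0,0],"yaw":0},{"grip":-1,"slide":[0,0,2],"yaw":0},{"grip":-1,"slide":[0,0,2],"yaw":0},{"grip":-1,"slide":[0,0,0],"yaw":0}]'
python3 - <<'E'
from h import *
to([.610,.241,.095],1.571)
T=manip.camera("top")
for b in blobs(T,(15,60,110),(30,140,200),(110,160,205,200),100):print(b[0],b[1],atz("top",b[0],.058))
for b in blobs(T,(15,60,110),(30,140,200),(270,165,370,250),40):print(b[0],b[1],atz("top",b[0],.076))
S=manip.camera("side")
for b in blobs(S,(15,60,110),(30,140,200),(140,225,210,290),100):print("S",b[0],b[1],atz("side",b[0],.058))
E
```

```text
clock: 16.85
position: [0.5667, -0.2101, 0.2675]
ee_rot: [0.732, 0.681, -0.0, -0.0]
ft_force: [0.7, -0.6, 0.3]
grip_width: 0.99
grasp_force: 0.0
clock: 17.65
position: [0.6058, 0.1368, 0.2806]
ee_rot: [0.707, 0.708, -0.0, 0.0]
ft_force: [0.6, -0.8, 0.1]
grip_width: 1.0
grasp_force: 0.0
clock: 18.25
position: [0.6138, 0.2425, 0.2377]
ee_rot: [0.706, 0.708, -0.002, -0.001]
ft_force: [-1.2, 0.2, -0.1]
grip_width: 0.999
grasp_force: 0.0
t 18.2 pos [0.6138 0.2425 0.2377] az 1.573 tilt 0.005 grip 0.999 f 0.0 F [-1.2  0.2 -0.1] -> slide [-0.12 -0.31 14.27] yaw 0.002
[114.8 193.9] [110 188  13  12 113] [0.56294804 0.36016942 0.058     ]
[319.5 193.9] [312 186  16  16 205] [ 0.56714248 -0.20821367  0.076     ]
[318.5 226.9] [311 219  16  17 219] [ 0.47572184 -0.20389368  0.076     ]
S [148.1 233.7] [140 225  18  24 246] [0.72614536 0.2198705  0.058     ]
S [191.7 264. ] [174 242  36  48 464] [0.54516654 0.26112656 0.058     ]
S [176.5 251.2] [169 246  16  11 137] [0.60958143 0.2405526  0.058     ]
S [144.6 272.1] [140 257  13  33 297] [0.63248485 0.341337   0.058     ]
S [161.3 272.4] [153 267  18  12 172] [0.59499505 0.3221829  0.058     ]
```

```bash
python3 -m jog '[{"grip":-1,"slide":[-0.1,-0.35,3],"yaw":0},{"grip":-1,"slide":[0,0,3],"yaw":0},{"grip":-1,"slide":[0,0,1],"yaw":0},{"grip":-1,"slide":[0,0,0],"yaw":0},{"grip":-1,"slide":[0,0,3],"yaw":0},{"grip":-1,"slide":[0,0,2.5],"yaw":0},{"grip":-1,"slide":[0,0,1.3],"yaw":0},{"grip":-1,"slide":[0,0,0],"yaw":0}]' 30
python3 -c "
from h import *
to([.610,.241,.097],1.571)"
python3 -m jog '[{"grip":-0.5,"slide":[0,0,0],"yaw":0},{"grip":0,"slide":[0,0,0],"yaw":0},{"grip":1,"slide":[0,0,0],"yaw":0},{"grip":1,"slide":[0,0,0],"yaw":0},{"grip":1,"slide":[0,0,0],"yaw":0},{"grip":1,"slide":[0,0,0],"yaw":0}]' 30
python3 -m jog '[{"grip":1,"slide":[0,0,-1],"yaw":0},{"grip":1,"slide":[0,0,-3],"yaw":0},{"grip":1,"slide":[0,0,-4],"yaw":0},{"grip":1,"slide":[0,0,-4],"yaw":0},{"grip":1,"slide":[0,0,-4],"yaw":0},{"grip":1,"slide":[0,0,-3],"yaw":0},{"grip":1,"slide":[0,0,0],"yaw":0}]'
python3 -c "
from h import *
to([.5721,-.1384,.285],1.498)"
```

```text
clock: 19.15
position: [0.6115, 0.2413, 0.1027]
ee_rot: [0.707, 0.707, -0.001, -0.0]
ft_force: [0.9, -0.6, 0.4]
grip_width: 0.997
grasp_force: 0.0
t 19.1 pos [0.6115 0.2413 0.1027] az 1.571 tilt 0.001 grip 0.997 f 0.0 F [ 0.9 -0.6  0.4] -> slide [-0.03 -0.15  0.57] yaw -0.0
clock: 19.75
position: [0.6123, 0.2421, 0.1052]
ee_rot: [0.707, 0.707, 0.001, 0.001]
ft_force: [-1.2, -1.0, 5.1]
grip_width: 0.698
grasp_force: 31.3
clock: 20.45
position: [0.6125, 0.2428, 0.2994]
ee_rot: [0.707, 0.707, 0.004, 0.002]
ft_force: [-0.5, 0.2, -2.4]
grip_width: 0.697
grasp_force: 32.9
t 20.4 pos [0.6125 0.2428 0.2994] az 1.571 tilt 0.008 grip 0.697 f 32.9 F [-0.5  0.2 -2.4] -> slide [-38.12  -4.06   1.29] yaw 0.073
```

```bash
python3 -m jog '[{"grip":1,"slide":[-2,-0.2,0],"yaw":0},{"grip":1,"slide":[-4,-0.5,0],"yaw":0},{"grip":1,"slide":[-4.5,-0.5,0],"yaw":0},{"grip":1,"slide":[-4.5,-0.5,0],"yaw":0},{"grip":1,"slide":[-4.5,-0.5,0],"yaw":0},{"grip":1,"slide":[-4.5,-0.5,0],"yaw":0},{"grip":1,"slide":[-4.5,-0.5,0],"yaw":0},{"grip":1,"slide":[-4,-0.5,0],"yaw":0}]'
python3 -m jog '[{"grip":1,"slide":[-4,-0.3,0],"yaw":0},{"grip":1,"slide":[-1.6,-0.1,0],"yaw":0.073},{"grip":1,"slide":[0,0,2],"yaw":0},{"grip":1,"slide":[0,0,0],"yaw":0},{"grip":1,"slide":[0,0,0],"yaw":0}]'
python3 - <<'E'
from h import *
to([.5721,-.1384,.13],1.498)
cv2.imwrite("pics/s4.png",cv2.resize(manip.camera("side")[110:230,210:350],None,fx=5,fy=5,interpolation=cv2.INTER_CUBIC))
E
```

```text
clock: 21.25
position: [0.5739, -0.0859, 0.2934]
ee_rot: [0.707, 0.707, -0.0, 0.0]
ft_force: [0.8, 0.4, -2.1]
grip_width: 0.696
grasp_force: 32.9
clock: 21.75
position: [0.5705, -0.1388, 0.2733]
ee_rot: [0.732, 0.681, -0.0, -0.0]
ft_force: [-0.3, 0.6, -0.8]
grip_width: 0.699
grasp_force: 32.9
t 21.8 pos [ 0.5705 -0.1388  0.2733] az 1.499 tilt 0.001 grip 0.699 f 32.9 F [-0.3  0.6 -0.8] -> slide [ 0.05  0.16 14.33] yaw 0.001
```

```bash
python3 -m jog '[{"grip":1,"slide":[0,0.15,2],"yaw":0},{"grip":1,"slide":[0,0,4],"yaw":0},{"grip":1,"slide":[0,0,3.5],"yaw":0},{"grip":1,"slide":[0,0,0],"yaw":0},{"grip":1,"slide":[0,0,0],"yaw":0}]'
python3 -c "
from h import *
to([.5721,-.1384,.13],1.498)"
python3 -m jog '[{"grip":1,"slide":[0,0,1.5],"yaw":0},{"grip":1,"slide":[0,0,1.5],"yaw":0},{"grip":1,"slide":[0,0,1.5],"yaw":0},{"grip":1,"slide":[0,0,0],"yaw":0},{"grip":1,"slide":[0,0,0],"yaw":0}]'
python3 -c "
from h import *
to([.5721,-.1384,.123],1.498)"
```

```text
clock: 22.3
position: [0.5727, -0.1391, 0.1794]
ee_rot: [0.732, 0.681, 0.0, 0.0]
ft_force: [0.4, -0.0, 0.7]
grip_width: 0.696
grasp_force: 33.2
t 22.3 pos [ 0.5727 -0.1391  0.1794] az 1.499 tilt 0.001 grip 0.696 f 33.2 F [ 0.4 -0.   0.7] -> slide [ 0.06 -0.07  4.94] yaw 0.001
clock: 22.8
position: [0.572, -0.1395, 0.1327]
ee_rot: [0.732, 0.681, -0.0, -0.0]
ft_force: [0.4, 0.4, -1.5]
grip_width: 0.696
grasp_force: 33.3
t 22.8 pos [ 0.572  -0.1395  0.1327] az 1.498 tilt 0.001 grip 0.696 f 33.3 F [ 0.4  0.4 -1.5] -> slide [ 0.11 -0.    0.97] yaw 0.0
```

```bash
python3 -m jog '[{"grip":1,"slide":[0,0,0.4],"yaw":0},{"grip":1,"slide":[0,0,0.3],"yaw":0},{"grip":1,"slide":[0,0,0],"yaw":0},{"grip":1,"slide":[0,0,0],"yaw":0}]'
python3 -m jog '[{"grip":1,"slide":[0,0,0.2],"yaw":0},{"grip":1,"slide":[0,0,0],"yaw":0},{"grip":1,"slide":[0,0,0],"yaw":0}]'
python3 -m jog '[{"grip":1,"slide":[0,0,0.2],"yaw":0},{"grip":1,"slide":[0,0,0],"yaw":0},{"grip":1,"slide":[0,0,0],"yaw":0}]'
```

```text
clock: 23.2
position: [0.5722, -0.1396, 0.1261]
ee_rot: [0.732, 0.681, -0.0, 0.0]
ft_force: [0.2, 0.4, -0.9]
grip_width: 0.697
grasp_force: 33.3
clock: 23.5
position: [0.5721, -0.1397, 0.124]
ee_rot: [0.732, 0.681, -0.0, 0.0]
ft_force: [0.0, 0.2, -0.8]
grip_width: 0.699
grasp_force: 33.3
clock: 23.8
position: [0.5724, -0.1397, 0.1231]
ee_rot: [0.732, 0.681, -0.0, 0.0]
ft_force: [-5.5, -0.2, 10.6]
grip_width: 0.696
grasp_force: 34.0
```

Down at the expected 0.123. Releasing, then to A (.595,.322).

```bash
python3 -m jog '[{"grip":-0.5,"slide":[0,0,0],"yaw":0},{"grip":-0.7,"slide":[0,0,0],"yaw":0},{"grip":-0.7,"slide":[0,0,0],"yaw":0},{"grip":-0.7,"slide":[0,0,0],"yaw":0},{"grip":-0.7,"slide":[0,0,-2],"yaw":0},{"grip":-0.7,"slide":[0,0,-4],"yaw":0},{"grip":-0.7,"slide":[0,0,-4.5],"yaw":0},{"grip":-1,"slide":[0,0,-4.5],"yaw":0}]'
python3 -m jog '[{"grip":-1,"slide":[3,0.2,-1],"yaw":-0.073},{"grip":-1,"slide":[4.5,0.2,0],"yaw":0},{"grip":-1,"slide":[4.5,0.2,0],"yaw":0},{"grip":-1,"slide":[4.5,0.2,0],"yaw":0},{"grip":-1,"slide":[4.5,0.2,0],"yaw":0},{"grip":-1,"slide":[4.5,0.2,0],"yaw":0},{"grip":-1,"slide":[4.5,0.2,0],"yaw":0},{"grip":-1,"slide":[4.5,0.2,0],"yaw":0}]'
python3 -m jog '[{"grip":-1,"slide":[4.5,0.2,0],"yaw":0},{"grip":-1,"slide":[4.5,0.2,0],"yaw":0},{"grip":-1,"slide":[2.7,0,0],"yaw":0},{"grip":-1,"slide":[0,0,0],"yaw":0},{"grip":-1,"slide":[0,0,0],"yaw":0}]'
python3 - <<'E'
from h import *
to([.595,.3225,.095],1.571)
T=manip.camera("top")
for b in blobs(T,(15,60,110),(30,140,200),(270,165,370,250),40):print(b[0],b[1],atz("top",b[0],.076))
S=manip.camera("side")
for b in blobs(S,(15,60,110),(30,140,200),(140,225,210,290),100):print("S",b[0],b[1],atz("side",b[0],.058))
E
```

```text
clock: 24.6
position: [0.5718, -0.1394, 0.2734]
ee_rot: [0.732, 0.681, -0.0, -0.0]
ft_force: [1.1, -1.0, 0.6]
grip_width: 0.987
grasp_force: 0.0
clock: 25.4
position: [0.5898, 0.2074, 0.2814]
ee_rot: [0.707, 0.708, -0.0, -0.0]
ft_force: [0.9, 0.3, 0.5]
grip_width: 1.002
grasp_force: 0.0
clock: 25.9
position: [0.5937, 0.3232, 0.2812]
ee_rot: [0.706, 0.708, -0.0, -0.0]
ft_force: [0.3, -0.3, 0.8]
grip_width: 1.001
grasp_force: 0.0
t 25.9 pos [0.5937 0.3232 0.2812] az 1.573 tilt 0.001 grip 1.001 f 0.0 F [ 0.3 -0.3  0.8] -> slide [-0.06  0.15 18.62] yaw 0.002
[294.6 191.8] [287 184  16  16 209] [ 0.5720471  -0.14002589  0.076     ]
[319.6 193.9] [312 186  16  16 204] [ 0.5671466  -0.20848755  0.076     ]
[318.5 226.8] [311 219  16  17 218] [ 0.47599366 -0.20389838  0.076     ]
S [148.7 232.4] [140 225  18  18 231] [0.72856578 0.2144981  0.058     ]
S [186.2 267.3] [171 250  39  40 555] [0.55060638 0.2776757  0.058     ]
S [144. 277.] [140 261  13  29 199] [0.62249193 0.35490835 0.058     ]
S [161.4 272.4] [153 267  18  12 174] [0.59477449 0.32206327 0.058     ]
```

```bash
python3 -m jog '[{"grip":-1,"slide":[0,0.1,4],"yaw":0},{"grip":-1,"slide":[0,0,4.5],"yaw":0},{"grip":-1,"slide":[0,0,2.5],"yaw":0},{"grip":-1,"slide":[0,0,0],"yaw":0},{"grip":-1,"slide":[0,0,3],"yaw":0},{"grip":-1,"slide":[0,0,2.5],"yaw":0},{"grip":-1,"slide":[0,0,1.5],"yaw":0},{"grip":-1,"slide":[0,0,0],"yaw":0}]' 30
python3 -c "
from h import *
to([.595,.322,.097],1.571)"
python3 -m jog '[{"grip":-0.5,"slide":[0,0,0],"yaw":0},{"grip":0,"slide":[0,0,0],"yaw":0},{"grip":1,"slide":[0,0,0],"yaw":0},{"grip":1,"slide":[0,0,0],"yaw":0},{"grip":1,"slide":[0,0,0],"yaw":0},{"grip":1,"slide":[0,0,0],"yaw":0}]' 30
python3 -m jog '[{"grip":1,"slide":[0,0,-1],"yaw":0},{"grip":1,"slide":[0,0,-3],"yaw":0},{"grip":1,"slide":[0,0,-4],"yaw":0},{"grip":1,"slide":[0,0,-4],"yaw":0},{"grip":1,"slide":[0,0,-4],"yaw":0},{"grip":1,"slide":[0,0,-3],"yaw":0},{"grip":1,"slide":[0,0,0],"yaw":0}]'
python3 -c "
from h import *
to([.5616,-.2810,.285],1.498)"
```

```text
clock: 26.8
position: [0.5953, 0.3211, 0.1012]
ee_rot: [0.707, 0.707, -0.001, -0.0]
ft_force: [-0.5, 0.3, 0.2]
grip_width: 0.997
grasp_force: 0.0
t 26.8 pos [0.5953 0.3211 0.1012] az 1.570 tilt 0.002 grip 0.997 f 0.0 F [-0.5  0.3  0.2] -> slide [ 0.09 -0.03  0.42] yaw -0.001
clock: 27.4
position: [0.596, 0.3226, 0.1042]
ee_rot: [0.707, 0.707, 0.001, 0.001]
ft_force: [-0.8, -1.3, 4.9]
grip_width: 0.7
grasp_force: 31.4
clock: 28.1
position: [0.5959, 0.3236, 0.2985]
ee_rot: [0.707, 0.707, 0.004, 0.001]
ft_force: [0.6, -0.0, -0.5]
grip_width: 0.699
grasp_force: 32.9
t 28.1 pos [0.5959 0.3236 0.2985] az 1.571 tilt 0.008 grip 0.699 f 32.9 F [ 0.6 -0.  -0.5] -> slide [-60.46  -3.46   1.07] yaw 0.073
```

```bash
python3 -m jog '[{"grip":1,"slide":[-2,-0.1,0],"yaw":0},{"grip":1,"slide":[-4,-0.2,0],"yaw":0},{"grip":1,"slide":[-4.5,-0.3,0],"yaw":0},{"grip":1,"slide":[-4.5,-0.3,0],"yaw":0},{"grip":1,"slide":[-4.5,-0.3,0],"yaw":0},{"grip":1,"slide":[-4.5,-0.3,0],"yaw":0},{"grip":1,"slide":[-4.5,-0.3,0],"yaw":0},{"grip":1,"slide":[-4.5,-0.3,0],"yaw":0}]'
python3 -m jog '[{"grip":1,"slide":[-4.5,-0.3,0],"yaw":0},{"grip":1,"slide":[-4.5,-0.3,0],"yaw":0},{"grip":1,"slide":[-4.5,-0.2,0],"yaw":0},{"grip":1,"slide":[-4.5,-0.2,0],"yaw":0},{"grip":1,"slide":[-4.5,-0.2,0],"yaw":0},{"grip":1,"slide":[-4,-0.2,0],"yaw":0},{"grip":1,"slide":[-1,0,0],"yaw":0.073},{"grip":1,"slide":[0,0,0],"yaw":0}]'
python3 -c "
from h import *
to([.5616,-.2810,.17],1.498)"
```

```text
clock: 28.9
position: [0.5737, -0.0095, 0.2924]
ee_rot: [0.707, 0.707, -0.0, 0.0]
ft_force: [1.2, 0.4, -2.1]
grip_width: 0.697
grasp_force: 32.9
clock: 29.7
position: [0.5596, -0.2851, 0.2918]
ee_rot: [0.734, 0.679, -0.0, -0.0]
ft_force: [-0.8, -0.3, -1.8]
grip_width: 0.699
grasp_force: 32.9
t 29.7 pos [ 0.5596 -0.2851  0.2918] az 1.493 tilt 0.001 grip 0.699 f 32.9 F [-0.8 -0.3 -1.8] -> slide [ 0.43  0.18 12.18] yaw -0.005
```

```bash
python3 -m jog '[{"grip":1,"slide":[0.4,0.2,2],"yaw":0},{"grip":1,"slide":[0,0,4],"yaw":0},{"grip":1,"slide":[0,0,4],"yaw":0},{"grip":1,"slide":[0,0,2],"yaw":0},{"grip":1,"slide":[0,0,0],"yaw":0},{"grip":1,"slide":[0,0,0],"yaw":0}]'
python3 -c "
from h import *
to([.5616,-.2810,.13],1.498)"
python3 -m jog '[{"grip":1,"slide":[0,0,1.5],"yaw":0},{"grip":1,"slide":[0,0,1.5],"yaw":0},{"grip":1,"slide":[0,0,1],"yaw":0},{"grip":1,"slide":[0,0,0],"yaw":0},{"grip":1,"slide":[0,0,0],"yaw":0}]'
python3 -c "
from h import *
to([.5616,-.2810,.122],1.498)"
```

```text
clock: 30.3
position: [0.5633, -0.2777, 0.1732]
ee_rot: [0.731, 0.682, 0.0, 0.0]
ft_force: [0.8, 0.4, -1.1]
grip_width: 0.7
grasp_force: 32.9
t 30.3 pos [ 0.5633 -0.2777  0.1732] az 1.501 tilt 0.001 grip 0.700 f 32.9 F [ 0.8  0.4 -1.1] -> slide [-0.34 -0.15  4.32] yaw 0.003
clock: 30.8
position: [0.5627, -0.279, 0.1319]
ee_rot: [0.732, 0.681, -0.0, -0.0]
ft_force: [-0.0, 0.9, -0.8]
grip_width: 0.697
grasp_force: 33.0
t 30.8 pos [ 0.5627 -0.279   0.1319] az 1.498 tilt 0.000 grip 0.697 f 33.0 F [-0.   0.9 -0.8] -> slide [-0.21 -0.09  0.99] yaw 0.0
```

```bash
python3 -m jog '[{"grip":1,"slide":[-0.2,-0.1,0],"yaw":0},{"grip":1,"slide":[0,0,0.4],"yaw":0},{"grip":1,"slide":[0,0,0.3],"yaw":0},{"grip":1,"slide":[0,0,0],"yaw":0},{"grip":1,"slide":[0,0,0],"yaw":0}]'
python3 -m jog '[{"grip":1,"slide":[0,0,0.2],"yaw":0},{"grip":1,"slide":[0,0,0],"yaw":0},{"grip":1,"slide":[0,0,0],"yaw":0}]'
python3 -m jog '[{"grip":1,"slide":[0,0,0.2],"yaw":0},{"grip":1,"slide":[0,0,0],"yaw":0},{"grip":1,"slide":[0,0,0],"yaw":0}]'
```

```text
clock: 31.3
position: [0.5615, -0.2809, 0.125]
ee_rot: [0.732, 0.681, -0.0, -0.0]
ft_force: [-0.5, 1.1, -1.4]
grip_width: 0.695
grasp_force: 33.0
clock: 31.6
position: [0.5615, -0.2809, 0.123]
ee_rot: [0.732, 0.681, -0.0, -0.0]
ft_force: [-0.4, 0.0, -1.1]
grip_width: 0.697
grasp_force: 33.0
clock: 31.9
position: [0.5617, -0.2811, 0.1221]
ee_rot: [0.732, 0.681, -0.0, 0.0]
ft_force: [-4.1, 1.1, 9.6]
grip_width: 0.697
grasp_force: 33.5
```

Seated. Releasing, rising, then a view of the whole scene before fetching the cover.

```bash
python3 -m jog '[{"grip":-0.5,"slide":[0,0,0],"yaw":0},{"grip":-0.7,"slide":[0,0,0],"yaw":0},{"grip":-0.7,"slide":[0,0,0],"yaw":0},{"grip":-0.7,"slide":[0,0,0],"yaw":0},{"grip":-0.7,"slide":[0,0,-2],"yaw":0},{"grip":-0.7,"slide":[0,0,-4],"yaw":0},{"grip":-0.7,"slide":[0,0,-4.5],"yaw":0},{"grip":-1,"slide":[0,0,-4.5],"yaw":0}]'
python3 -m jog '[{"grip":-1,"slide":[4.5,0,0],"yaw":0},{"grip":-1,"slide":[4.5,0,0],"yaw":0},{"grip":-1,"slide":[4.5,0,0],"yaw":0},{"grip":-1,"slide":[4.5,0,0],"yaw":0},{"grip":-1,"slide":[4.5,0,0],"yaw":0},{"grip":-1,"slide":[4.5,0,0],"yaw":0},{"grip":-1,"slide":[0,0,0],"yaw":0}]'
python3 - <<'E'
from h import *
to([.436,.23,.2],1.571)
T=manip.camera("top");S=manip.camera("side")
cv2.imwrite("pics/t5.png",cv2.resize(T[130:290,90:390],None,fx=2.6,fy=2.6,interpolation=cv2.INTER_CUBIC))
for b in blobs(T,(15,60,110),(30,140,200),(270,165,370,250),40):print(b[0],b[1],atz("top",b[0],.076))
for b in blobs(T,*ORA,(95,190,225,280),20):print("m",b[0],b[1],atz("top",b[0],.019))
for b in blobs(T,*BLK,(110,200,220,270),60):print("k",b[0],b[1],atz("top",b[0],.051))
for b in blobs(S,*ORA,(160,230,300,345),8):print("S",b[0],b[1],atz("side",b[0],.019))
for b in blobs(S,*BLK,(160,240,280,320),40):print("Sk",b[0],b[1],atz("side",b[0],.046))
E
```

```text
clock: 32.7
position: [0.5613, -0.2807, 0.2725]
ee_rot: [0.732, 0.681, -0.0, -0.0]
ft_force: [1.1, -0.0, -0.2]
grip_width: 0.988
grasp_force: 0.0
clock: 33.4
position: [0.5807, -0.0036, 0.2716]
ee_rot: [0.729, 0.685, 0.001, -0.001]
ft_force: [-0.1, 0.7, -0.6]
grip_width: 1.007
grasp_force: 0.0
t 33.4 pos [ 0.5807 -0.0036  0.2716] az 1.508 tilt 0.003 grip 1.007 f 0.0 F [-0.1  0.7 -0.6] -> slide [ 22.39 -15.91   7.21] yaw -0.063
[319.5 193.9] [312 186  16  16 204] [ 0.56714248 -0.20821367  0.076     ]
[345.7 196.3] [338 189  17  16 206] [ 0.56146148 -0.27973194  0.076     ]
[279.1 211.5] [274 205  12  15  50] [ 0.51631486 -0.0977419   0.076     ]
[322.8 225.3] [318 219   9  15  75] [ 0.48025251 -0.21553892  0.076     ]
m [134.7 191.5] [124 190  21   5  68] [0.58018449 0.31752656 0.019     ]
m [153.6 194.6] [148 190  12  11  68] [0.5717955  0.26212441 0.019     ]
m [187.2 194.5] [181 190  14  11  81] [0.57355393 0.16508249 0.019     ]
m [213.3 193.8] [210 190   7  10  47] [0.57676593 0.08981467 0.019     ]
m [132.8 219. ] [129 216   8   7  45] [0.49950461 0.31613604 0.019     ]
m [193.1
[... 1553 characters left out ...]
   7  15] [0.33712014 0.25159621 0.019     ]
S [239.4 314.1] [236 311   8   7  47] [0.37483056 0.31302931 0.019     ]
S [165.2 314.2] [163 313   6   3  13] [0.52878623 0.39611351 0.019     ]
S [257.6 315.3] [254 312   7   8  20] [0.33526678 0.2956551  0.019     ]
S [248.8 328.6] [243 321  11  16  51] [0.3366853 0.3378477 0.019    ]
S [268.6 335.4] [263 324  11  21 133] [0.2893864  0.33254939 0.019     ]
S [177.6 337.1] [160 327  37  18 221] [0.46573095 0.43185848 0.019     ]
S [205.2 340.2] [195 335  24  10 148] [0.40761376 0.40953361 0.019     ]
Sk [233.9 276.9] [224 262  22  31 213] [0.43215858 0.2382525  0.046     ]
Sk [276.1 284.1] [272 275   8  18  64] [0.32754078 0.2091894  0.046     ]
```

View pics/t5.png

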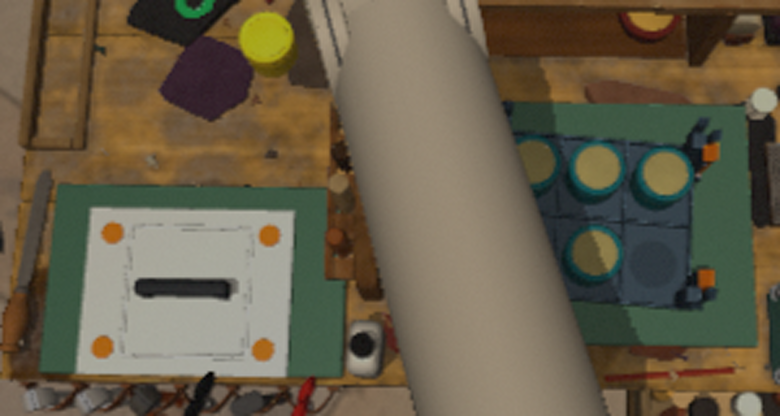

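The bench is cleared: far row full at (535,163), (597,167), (663,173), plus the packed tin at (593,252). The cover is still where it was laid, centre about (.437,.229), unrotated. Fetching it.

```bash
python3 -m jog '[{"grip":-1,"slide":[4,-2.9,0],"yaw":-0.06},{"grip":-1,"slide":[4,-2.5,0],"yaw":0},{"grip":-1,"slide":[4,-2.5,0],"yaw":0},{"grip":-1,"slide":[4,-2.5,0],"yaw":0},{"grip":-1,"slide":[4,-2.5,0],"yaw":0},{"grip":-1,"slide":[3,-1.5,0],"yaw":0},{"grip":-1,"slide":[0,0,0],"yaw":0},{"grip":-1,"slide":[0,0,0],"yaw":0}]'
python3 -c "
from h import *
to([.4365,.2297,.1005],1.571)"
```

```text
clock: 34.3
position: [0.4431, 0.221, 0.2709]
ee_rot: [0.712, 0.702, -0.0, 0.0]
ft_force: [0.2, -1.4, -0.5]
grip_width: 1.001
grasp_force: 0.0
t 34.3 pos [0.4431 0.221  0.2709] az 1.557 tilt 0.001 grip 1.001 f 0.0 F [ 0.2 -1.4 -0.5] -> slide [ 0.87 -0.68 17.04] yaw -0.014
```

```bash
python3 -m jog '[{"grip":-1,"slide":[0.87,-0.68,4],"yaw":-0.014},{"grip":-1,"slide":[0,0,4.5],"yaw":0},{"grip":-1,"slide":[0,0,3],"yaw":0},{"grip":-1,"slide":[0,0,0],"yaw":0},{"grip":-1,"slide":[0,0,3],"yaw":0},{"grip":-1,"slide":[0,0,1.8],"yaw":0},{"grip":-1,"slide":[0,0,0],"yaw":0},{"grip":-1,"slide":[0,0,0],"yaw":0}]'
python3 -c "
from h import *
to([.4365,.2297,.1005],1.571)"
```

```text
clock: 35.1
position: [0.4371, 0.2302, 0.1094]
ee_rot: [0.707, 0.707, 0.0, 0.0]
ft_force: [-0.4, -0.0, -0.3]
grip_width: 1.003
grasp_force: 0.0
t 35.1 pos [0.4371 0.2302 0.1094] az 1.570 tilt 0.001 grip 1.003 f 0.0 F [-0.4 -0.  -0.3] -> slide [-0.05 -0.06  0.89] yaw -0.001
```

```bash
python3 -m jog '[{"grip":-1,"slide":[-0.05,-0.05,0.8],"yaw":0},{"grip":-1,"slide":[0,0,0],"yaw":0},{"grip":0,"slide":[0,0,0],"yaw":0},{"grip":0.5,"slide":[0,0,0],"yaw":0},{"grip":1,"slide":[0,0,0],"yaw":0},{"grip":1,"slide":[0,0,0],"yaw":0},{"grip":1,"slide":[0,0,0],"yaw":0},{"grip":1,"slide":[0,0,0],"yaw":0}]' 60
python3 -m jog '[{"grip":1,"slide":[0,0,0],"yaw":0},{"grip":1,"slide":[0,0,-1],"yaw":0},{"grip":1,"slide":[0,0,-3],"yaw":0},{"grip":1,"slide":[0,0,-4],"yaw":0},{"grip":1,"slide":[0,0,-4],"yaw":0},{"grip":1,"slide":[0,0,-4],"yaw":0},{"grip":1,"slide":[0,0,-4],"yaw":0},{"grip":1,"slide":[0,0,0],"yaw":0}]' 60
python3 -c "
from h import *
to([.5237,-.207,.30],1.493)"
```

```text
clock: 35.9
position: [0.4356, 0.2303, 0.1002]
ee_rot: [0.707, 0.708, 0.0, 0.0]
ft_force: [-0.5, -0.2, 4.3]
grip_width: 0.197
grasp_force: 59.7
clock: 36.7
position: [0.4364, 0.2315, 0.3046]
ee_rot: [0.707, 0.708, 0.003, 0.002]
ft_force: [0.3, 0.5, -2.6]
grip_width: 0.194
grasp_force: 59.8
t 36.7 pos [0.4364 0.2315 0.3046] az 1.572 tilt 0.007 grip 0.194 f 59.8 F [ 0.3  0.5 -2.6] -> slide [-43.86   8.65   0.45] yaw 0.079
```

```bash
python3 -m jog '[{"grip":1,"slide":[-2,0.4,0],"yaw":0},{"grip":1,"slide":[-3.5,0.7,0],"yaw":0},{"grip":1,"slide":[-4,0.8,0],"yaw":0},{"grip":1,"slide":[-4,0.8,0],"yaw":0},{"grip":1,"slide":[-4,0.8,0],"yaw":0},{"grip":1,"slide":[-4,0.8,0],"yaw":0},{"grip":1,"slide":[-4,0.8,0],"yaw":0},{"grip":1,"slide":[-4,0.8,0],"yaw":0}]'
python3 -m jog '[{"grip":1,"slide":[-4,0.8,0],"yaw":0},{"grip":1,"slide":[-4,0.8,0],"yaw":0},{"grip":1,"slide":[-4,0.8,0],"yaw":0},{"grip":1,"slide":[-2,0.4,0],"yaw":0.079},{"grip":1,"slide":[0,0,0],"yaw":0},{"grip":1,"slide":[0,0,0],"yaw":0},{"grip":1,"slide":[0,0,0],"yaw":0}]'
python3 -c "
from h import *
to([.5233,-.2065,.20],1.493)"
```

```text
clock: 37.5
position: [0.4942, -0.0664, 0.2991]
ee_rot: [0.707, 0.708, -0.001, -0.0]
ft_force: [1.4, 0.2, -0.9]
grip_width: 0.196
grasp_force: 59.7
clock: 38.2
position: [0.5228, -0.2033, 0.2996]
ee_rot: [0.733, 0.68, -0.0, -0.0]
ft_force: [0.3, -0.5, -2.3]
grip_width: 0.195
grasp_force: 59.7
t 38.2 pos [ 0.5228 -0.2033  0.2996] az 1.496 tilt 0.001 grip 0.195 f 59.7 F [ 0.3 -0.5 -2.3] -> slide [-0.32  0.08  9.96] yaw 0.003
```

```bash
python3 -m jog '[{"grip":1,"slide":[-0.32,0.08,0],"yaw":0.003},{"grip":1,"slide":[0,0,3],"yaw":0},{"grip":1,"slide":[0,0,3.5],"yaw":0},{"grip":1,"slide":[0,0,3],"yaw":0},{"grip":1,"slide":[0,0,0],"yaw":0},{"grip":1,"slide":[0,0,0],"yaw":0}]'
python3 - <<'E'
from h import *
to([.5233,-.2065,.182],1.493)
T=manip.camera("top")
for b in blobs(T,*ORA,(270,165,370,260),8):print("m",b[0],b[1],atz("top",b[0],.12))
S=manip.camera("side")
for b in blobs(S,*ORA,(225,140,320,200),6):print("S",b[0],b[1],atz("side",b[0],.12))
E
```

```text
clock: 38.8
position: [0.5237, -0.2077, 0.2058]
ee_rot: [0.735, 0.678, -0.0, 0.0]
ft_force: [0.5, -0.2, -1.8]
grip_width: 0.201
grasp_force: 59.6
t 38.8 pos [ 0.5237 -0.2077  0.2058] az 1.491 tilt 0.000 grip 0.201 f 59.6 F [ 0.5 -0.2 -1.8] -> slide [ 0.12 -0.05  2.38] yaw -0.002
m [291.7 166.4] [270 165  43   4 150] [ 0.630934   -0.12890253  0.12      ]
m [291.  179.6] [287 176   9   8  54] [ 0.59429615 -0.12695441  0.12      ]
m [279.1 180.9] [278 178   3   6  15] [ 0.59025004 -0.09540892  0.12      ]
m [287.5 225.9] [284 222   8   9  57] [ 0.47001145 -0.11764916  0.12      ]
m [275.2 229. ] [274 226   3   7  16] [ 0.46143936 -0.08592164  0.12      ]
S [301.3 146.1] [296 140  12  13  27] [ 0.50608534 -0.42378145  0.12      ]
S [259.2 150.5] [256 145   7  10  22] [ 0.63199241 -0.3077914   0.12      ]
S [309.3 153.9] [304 149  14  10  74] [ 0.45592809 -0.37505001  0.12      ]
S [251.2 158. ] [249 157   5   3   6] [ 0.63019428 -0.23820998  0.12      ]
S [301.9 161.8] [300 161   5   3  11] [ 0.45794663 -0.30183542  0.12      ]
S [228.6 165.6] [225 162  10   9  50] [ 0.6726654  -0.14811545  0.12      ]
S [306.4 169.6] [305 168   3   4   7] [ 0.42397561 -0.25527025  0.12      ]
S [246.5 171.5] [245 171   4   2   8] [ 0.59850155 -0.14189824  0.12      ]
S [226.2 181.8] [225 179   5   8  18] [ 0.62422115 -0.04993289  0.12      ]
S [256.8 190.8] [254 183   7  17  80] [ 0.5132516  -0.04982056  0.12      ]
S [279.2 182.8] [277 182   5   3  13] [ 0.47121095 -0.128334    0.12      ]
S [235.9 191.6] [234 189   5   6  21] [ 0.56799775 -0.0140511   0.12      ]
S [248.7 195.3] [246 193   7   5  30] [ 0.52351549 -0.01485418  0.12      ]
S [275.4 196.8] [273 194   6   6  28] [ 0.44842592 -0.04707449  0.12      ]
S [261.3 198.6] [260 198   4   2   7] [ 0.48178198 -0.01729099  0.12      ]
```

```bash
python3 -m jog '[{"grip":1,"slide":[0.1,-0.05,0],"yaw":-0.002},{"grip":1,"slide":[0,0,1],"yaw":0},{"grip":1,"slide":[0,0,0.8],"yaw":0},{"grip":1,"slide":[0,0,0.3],"yaw":0},{"grip":1,"slide":[0,0,0],"yaw":0},{"grip":1,"slide":[0,0,0],"yaw":0}]'
python3 -m jog '[{"grip":1,"slide":[0,0,0.2],"yaw":0},{"grip":1,"slide":[0,0,0],"yaw":0},{"grip":1,"slide":[0,0,0],"yaw":0}]'
python3 -c "
from h import *
to([.5233,-.2065,.180],1.493)"
```

```text
clock: 39.5
position: [0.5231, -0.207, 0.184]
ee_rot: [0.734, 0.679, -0.0, -0.0]
ft_force: [0.4, 0.1, -2.8]
grip_width: 0.199
grasp_force: 59.7
clock: 39.8
position: [0.5231, -0.207, 0.1821]
ee_rot: [0.734, 0.679, -0.0, 0.0]
ft_force: [0.2, 0.8, -1.6]
grip_width: 0.196
grasp_force: 59.8
t 39.8 pos [ 0.5231 -0.207   0.1821] az 1.492 tilt 0.000 grip 0.196 f 59.8 F [ 0.2  0.8 -1.6] -> slide [0.05 0.01 0.21] yaw -0.001
```

```bash
python3 -m jog '[{"grip":1,"slide":[0,0,0.2],"yaw":0},{"grip":1,"slide":[0,0,0],"yaw":0},{"grip":1,"slide":[0,0,0],"yaw":0}]'
python3 -m jog '[{"grip":1,"slide":[0,0,0.1],"yaw":0},{"grip":1,"slide":[0,0,0],"yaw":0},{"grip":1,"slide":[0,0,0],"yaw":0}]'
```

```text
clock: 40.1
position: [0.5234, -0.2069, 0.1806]
ee_rot: [0.734, 0.679, 0.0, 0.0]
ft_force: [-1.1, 1.7, 6.0]
grip_width: 0.195
grasp_force: 60.5
clock: 40.4
position: [0.5236, -0.207, 0.1803]
ee_rot: [0.734, 0.679, 0.0, 0.001]
ft_force: [-2.8, 1.8, 11.6]
grip_width: 0.195
grasp_force: 61.4
```

Resting on the clips at the original height. Releasing and shutting the gripper above press_4 (.5916,-.1257).

```bash
python3 -m jog '[{"grip":0.4,"slide":[0,0,0],"yaw":0},{"grip":-1,"slide":[0,0,0],"yaw":0},{"grip":-1,"slide":[0,0,0],"yaw":0},{"grip":-1,"slide":[0,0,0],"yaw":0},{"grip":-1,"slide":[0,0,-2],"yaw":0},{"grip":-1,"slide":[0,0,-3],"yaw":0},{"grip":1,"slide":[0,0,-1],"yaw":0},{"grip":1,"slide":[0,0,0],"yaw":0}]'
python3 -m jog '[{"grip":1,"slide":[2,1.5,0],"yaw":0},{"grip":1,"slide":[3,2.5,0],"yaw":0},{"grip":1,"slide":[2.6,2.2,0],"yaw":0},{"grip":1,"slide":[0,0,0],"yaw":0},{"grip":1,"slide":[0,0,0],"yaw":0}]'
python3 - <<'E'
from h import *
to([.5916,-.1257,.18],1.493)
T=manip.camera("top");S=manip.camera("side")
for b in blobs(T,*ORA,(270,170,370,260),8):print("m",b[0],b[1],atz("top",b[0],.1))
crop(S,220,110,350,210,"s6.png",6)
E
```

```text
clock: 41.2
position: [0.5237, -0.2072, 0.2403]
ee_rot: [0.734, 0.679, 0.0, 0.001]
ft_force: [0.0, -0.0, 0.2]
grip_width: 0.695
grasp_force: 0.0
clock: 41.7
position: [0.5906, -0.1353, 0.2373]
ee_rot: [0.734, 0.679, -0.001, -0.001]
ft_force: [-0.4, -1.2, -0.2]
grip_width: 0.0
grasp_force: 0.0
t 41.7 pos [ 0.5906 -0.1353  0.2373] az 1.494 tilt 0.002 grip 0.000 f 0.0 F [-0.4 -1.2 -0.2] -> slide [0.96 0.03 5.73] yaw 0.001
m [278.6 180.9] [278 178   2   6  10] [ 0.59576403 -0.09494456  0.1       ]
m [288.5 182.4] [286 179   5   8  29] [ 0.59196553 -0.12167838  0.1       ]
m [354.7 187.8] [352 184   6   8  36] [ 0.57958198 -0.29961329  0.1       ]
m [364.8 187.7] [364 185   3   7  17] [ 0.5802665  -0.32675324  0.1       ]
m [286.5 227.5] [283 224   8   8  52] [ 0.46896487 -0.11632692  0.1       ]
m [274.9 228.5] [274 226   3   6  11] [ 0.46583965 -0.08582984  0.1       ]
m [363.2 236.8] [362 234   3   6  15] [ 0.44748902 -0.31688851  0.1       ]
```

View pics/s6.png

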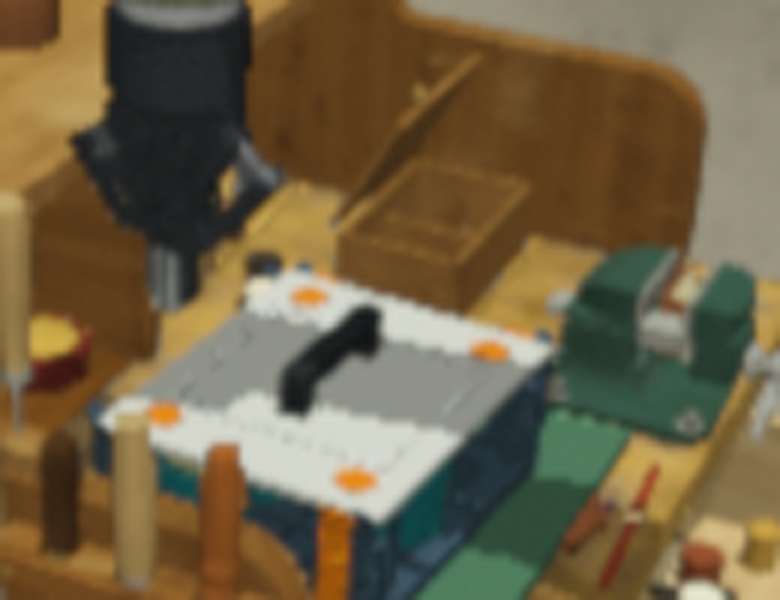

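The cover lies as it did at the start, marks within 0.2 px. The shut fingers, tip at crop (170,305), hang above press_4 at (163,413). Pressing press_4.

```bash
python3 -m jog '[{"grip":1,"slide":[0.95,0,0],"yaw":0},{"grip":1,"slide":[0,0,3],"yaw":0},{"grip":1,"slide":[0,0,2.5],"yaw":0},{"grip":1,"slide":[0,0,0],"yaw":0},{"grip":1,"slide":[0,0,0],"yaw":0}]'
python3 -m jog '[{"grip":1,"slide":[0,0,0.4],"yaw":0},{"grip":1,"slide":[0,0,0],"yaw":0},{"grip":1,"slide":[0,0,0],"yaw":0}]'
python3 -m jog '[{"grip":1,"slide":[0,0,0.3],"yaw":0},{"grip":1,"slide":[0,0,0],"yaw":0},{"grip":1,"slide":[0,0,0],"yaw":0}]'
python3 -m jog '[{"grip":1,"slide":[0,0,0.3],"yaw":0},{"grip":1,"slide":[0,0,0],"yaw":0},{"grip":1,"slide":[0,0,0],"yaw":0}]'
```

```text
clock: 42.3
position: [0.5915, -0.1268, 0.1845]
ee_rot: [0.735, 0.679, -0.0, -0.0]
ft_force: [0.5, 0.1, 1.9]
grip_width: -0.001
grasp_force: 0.0
clock: 42.6
position: [0.5919, -0.1267, 0.1807]
ee_rot: [0.734, 0.679, 0.0, 0.001]
ft_force: [0.4, -0.5, -0.5]
grip_width: 0.001
grasp_force: 0.0
clock: 42.9
position: [0.5916, -0.1267, 0.1769]
ee_rot: [0.734, 0.679, -0.0, 0.0]
ft_force: [-0.6, 0.6, -0.6]
grip_width: -0.002
grasp_force: 0.0
clock: 43.2
position: [0.5915, -0.1267, 0.1738]
ee_rot: [0.734, 0.679, -0.0, -0.0]
ft_force: [0.4, -0.8, -0.7]
grip_width: 0.0
grasp_force: 0.0
```

```bash
python3 -m jog '[{"grip":1,"slide":[0,0,0.3],"yaw":0},{"grip":1,"slide":[0,0,0],"yaw":0},{"grip":1,"slide":[0,0,0],"yaw":0}]' | egrep 'pos|ft'
python3 -m jog '[{"grip":1,"slide":[0,0,0.2],"yaw":0},{"grip":1,"slide":[0,0,0],"yaw":0},{"grip":1,"slide":[0,0,0],"yaw":0}]'| egrep 'pos|ft'
python3 -m jog '[{"grip":1,"slide":[0,0,0.2],"yaw":0},{"grip":1,"slide":[0,0,0],"yaw":0},{"grip":1,"slide":[0,0,0],"yaw":0}]'| egrep 'pos|ft'
python3 -m jog '[{"grip":1,"slide":[0,0,0.2],"yaw":0},{"grip":1,"slide":[0,0,0],"yaw":0},{"grip":1,"slide":[0,0,0],"yaw":0}]'| egrep 'pos|ft'
```

```text
position: [0.5916, -0.1268, 0.171]
ft_force: [0.9, -0.3, 1.2]
position: [0.5919, -0.1268, 0.1693]
ft_force: [-0.3, -1.5, 3.5]
position: [0.592, -0.1269, 0.1675]
ft_force: [0.2, -1.5, 6.3]
position: [0.5913, -0.1265, 0.1646]
ft_force: [0.9, -1.0, -0.1]
```

```bash
python3 -m jog '[{"grip":1,"slide":[0,0,0.2],"yaw":0},{"grip":1,"slide":[0,0,0],"yaw":0},{"grip":1,"slide":[0,0,0],"yaw":0}]' | egrep 'pos|ft'
python3 -m jog '[{"grip":1,"slide":[0,0,0.2],"yaw":0},{"grip":1,"slide":[0,0,0],"yaw":0},{"grip":1,"slide":[0,0,0],"yaw":0}]'| egrep 'pos|ft'
python3 -m jog '[{"grip":1,"slide":[0,0,0.2],"yaw":0},{"grip":1,"slide":[0,0,0],"yaw":0},{"grip":1,"slide":[0,0,0],"yaw":0}]'| egrep 'pos|ft'
```

```text
position: [0.5914, -0.1266, 0.1627]
ft_force: [-0.3, -0.4, -0.3]
position: [0.5915, -0.1267, 0.1608]
ft_force: [0.6, 0.1, 0.7]
position: [0.5918, -0.1267, 0.16]
ft_force: [-4.5, 0.6, 9.2]
```

Press_4 snapped (force fell, hard stop at 0.160). Next press_2.

```bash
python3 -m jog '[{"grip":1,"slide":[0,0,-2],"yaw":0},{"grip":1,"slide":[0,-4,0],"yaw":0},{"grip":1,"slide":[0,-4.5,0],"yaw":0},{"grip":1,"slide":[0,-3.8,0],"yaw":0},{"grip":1,"slide":[0,0,0],"yaw":0},{"grip":1,"slide":[0,0,0],"yaw":0}]' >/dev/null
python3 -c "
from h import *
to([.4680,-.1167,.173],1.493)"
```

```text
t 45.9 pos [ 0.4687 -0.1174  0.1794] az 1.491 tilt 0.002 grip -0.002 f 0.0 F [ 1.1  0.1 -0.2] -> slide [ 0.07 -0.07  0.64] yaw -0.002
```

```bash
python3 -m jog '[{"grip":1,"slide":[0,0,0.6],"yaw":0},{"grip":1,"slide":[0,0,0.2],"yaw":0},{"grip":1,"slide":[0,0,0],"yaw":0}]' | egrep 'pos|ft'
python3 -m jog '[{"grip":1,"slide":[0,0,0.2],"yaw":0},{"grip":1,"slide":[0,0,0],"yaw":0},{"grip":1,"slide":[0,0,0],"yaw":0}]'| egrep 'pos|ft'
python3 -m jog '[{"grip":1,"slide":[0,0,0.2],"yaw":0},{"grip":1,"slide":[0,0,0],"yaw":0},{"grip":1,"slide":[0,0,0],"yaw":0}]'| egrep 'pos|ft'
python3 -m jog '[{"grip":1,"slide":[0,0,0.2],"yaw":0},{"grip":1,"slide":[0,0,0],"yaw":0},{"grip":1,"slide":[0,0,0],"yaw":0}]'| egrep 'pos|ft'
python3 -m jog '[{"grip":1,"slide":[0,0,0.2],"yaw":0},{"grip":1,"slide":[0,0,0],"yaw":0},{"grip":1,"slide":[0,0,0],"yaw":0}]'| egrep 'pos|ft'
```

```text
position: [0.4693, -0.1167, 0.1703]
ft_force: [-0.9, 0.0, -0.2]
position: [0.4691, -0.1169, 0.169]
ft_force: [0.2, 0.4, -0.8]
position: [0.4689, -0.117, 0.1669]
ft_force: [-0.9, 0.4, -0.0]
position: [0.4689, -0.117, 0.1649]
ft_force: [-0.7, 0.1, 0.4]
position: [0.4689, -0.117, 0.1629]
ft_force: [0.8, -0.9, 0.5]
```

```bash
python3 -m jog '[{"grip":1,"slide":[0,0,0.2],"yaw":0},{"grip":1,"slide":[0,0,0],"yaw":0},{"grip":1,"slide":[0,0,0],"yaw":0}]' | egrep 'pos|ft'
python3 -m jog '[{"grip":1,"slide":[0,0,0.2],"yaw":0},{"grip":1,"slide":[0,0,0],"yaw":0},{"grip":1,"slide":[0,0,0],"yaw":0}]'| egrep 'pos|ft'
python3 - <<'E'
from h import *
to([0,0,0]); S=manip.camera("side"); crop(S,220,120,350,220,"s7.png",6)
T=manip.camera("top")
for b in blobs(T,*ORA,(270,170,370,260),8):print("m",b[0],b[1],atz("top",b[0],.1))
E
```

```text
position: [0.4689, -0.117, 0.1609]
ft_force: [-0.0, 0.4, -0.2]
position: [0.4689, -0.117, 0.1589]
ft_force: [-0.0, -0.9, -0.1]
t 48.0 pos [ 0.4689 -0.117   0.1589] az 1.492 tilt 0.000 grip 0.002 f 0.0 F [-0.  -0.9 -0.1] -> slide [  7.97 -47.66  15.9 ] yaw None
m [352.6 188.3] [349 185   8   8  49] [ 0.57810864 -0.29392196  0.1       ]
m [364.8 188.1] [363 185   4   7  17] [ 0.57915531 -0.32670564  0.1       ]
m [351.6 233.6] [348 230   8   8  54] [ 0.45544842 -0.28687624  0.1       ]
m [363.1 236.8] [362 234   3   6  16] [ 0.44748497 -0.31662723  0.1       ]
```

View pics/s7.png

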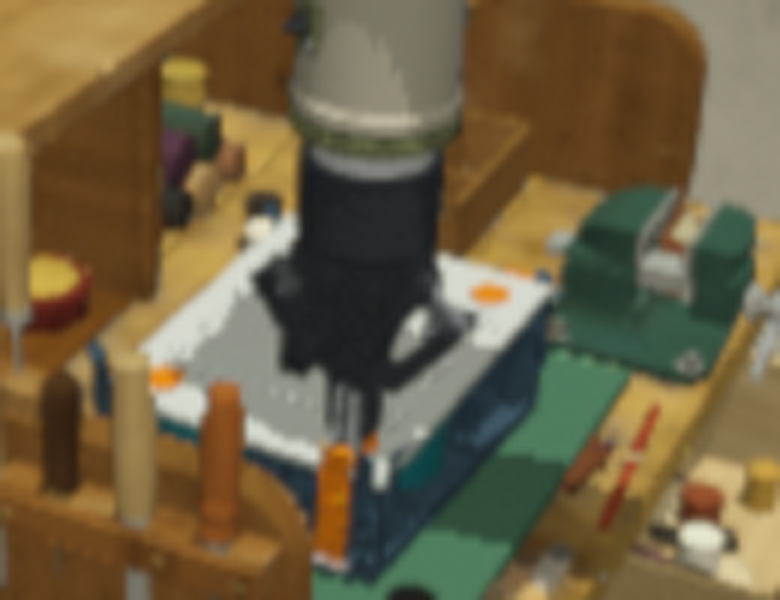

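The cover's y+ edge looks low and the near-left clip at crop (335,460) already hooks over it. Pressing on to a firm stop at press_2.

```bash
python3 -m jog '[{"grip":1,"slide":[0,0,0.15],"yaw":0},{"grip":1,"slide":[0,0,0],"yaw":0},{"grip":1,"slide":[0,0,0],"yaw":0}]' | egrep 'pos|ft'
python3 -m jog '[{"grip":1,"slide":[0,0,0.15],"yaw":0},{"grip":1,"slide":[0,0,0],"yaw":0},{"grip":1,"slide":[0,0,0],"yaw":0}]'| egrep 'pos|ft'
```

```text
position: [0.4692, -0.117, 0.1584]
ft_force: [-5.4, 1.0, 13.5]
position: [0.4695, -0.1169, 0.1581]
ft_force: [-11.3, 3.1, 29.9]
```

Hard stop at 0.158, home. Now press_1.

```bash
python3 -m jog '[{"grip":1,"slide":[0,0,-2.5],"yaw":0},{"grip":1,"slide":[-4,0,0],"yaw":0},{"grip":1,"slide":[-4.5,0,0],"yaw":0},{"grip":1,"slide":[-4.5,0,0],"yaw":0},{"grip":1,"slide":[-4.2,0,0],"yaw":0},{"grip":1,"slide":[0,-0.1,0],"yaw":0},{"grip":1,"slide":[0,0,0.8],"yaw":0},{"grip":1,"slide":[0,0,0],"yaw":0}]' >/dev/null
python3 -c "
from h import *
to([.4554,-.2883,.173],1.493)"
python3 -m jog '[{"grip":1,"slide":[0,0,0.3],"yaw":0},{"grip":1,"slide":[0,0,0],"yaw":0},{"grip":1,"slide":[0,0,0],"yaw":0}]'| egrep 'pos|ft'
python3 -m jog '[{"grip":1,"slide":[0,0,0.2],"yaw":0},{"grip":1,"slide":[0,0,0],"yaw":0},{"grip":1,"slide":[0,0,0],"yaw":0}]'| egrep 'pos|ft'
```

```text
t 49.5 pos [ 0.4542 -0.2869  0.1718] az 1.493 tilt 0.002 grip 0.002 f 0.0 F [-0.7  1.  -0.5] -> slide [-0.13  0.13 -0.12] yaw 0.0
position: [0.4547, -0.2878, 0.1701]
ft_force: [0.2, -0.6, 0.2]
position: [0.4547, -0.2881, 0.1683]
ft_force: [-0.5, 2.3, 3.8]
```

```bash
python3 -m jog '[{"grip":1,"slide":[0,0,0.2],"yaw":0},{"grip":1,"slide":[0,0,0],"yaw":0},{"grip":1,"slide":[0,0,0],"yaw":0}]'| egrep 'pos|ft'
python3 -m jog '[{"grip":1,"slide":[0,0,0.2],"yaw":0},{"grip":1,"slide":[0,0,0],"yaw":0},{"grip":1,"slide":[0,0,0],"yaw":0}]'| egrep 'pos|ft'
python3 -m jog '[{"grip":1,"slide":[0,0,0.2],"yaw":0},{"grip":1,"slide":[0,0,0],"yaw":0},{"grip":1,"slide":[0,0,0],"yaw":0}]'| egrep 'pos|ft'
python3 -m jog '[{"grip":1,"slide":[0,0,0.2],"yaw":0},{"grip":1,"slide":[0,0,0],"yaw":0},{"grip":1,"slide":[0,0,0],"yaw":0}]'| egrep 'pos|ft'
```

```text
position: [0.4547, -0.2881, 0.1663]
ft_force: [-0.1, 2.5, 4.8]
position: [0.4543, -0.2886, 0.1639]
ft_force: [-0.5, -0.2, 0.1]
position: [0.4542, -0.2884, 0.1618]
ft_force: [-0.6, 0.3, 0.1]
position: [0.4544, -0.2883, 0.1599]
ft_force: [0.5, 0.3, 0.8]
```

```bash
python3 -m jog '[{"grip":1,"slide":[0,0,0.2],"yaw":0},{"grip":1,"slide":[0,0,0],"yaw":0},{"grip":1,"slide":[0,0,0],"yaw":0}]'| egrep 'pos|ft'
python3 -m jog '[{"grip":1,"slide":[0,0,0.15],"yaw":0},{"grip":1,"slide":[0,0,0],"yaw":0},{"grip":1,"slide":[0,0,0],"yaw":0}]'| egrep 'pos|ft'
python3 -m jog '[{"grip":1,"slide":[0,0,-2.5],"yaw":0},{"grip":1,"slide":[0,4,0],"yaw":0},{"grip":1,"slide":[0,4.4,0],"yaw":0},{"grip":1,"slide":[0,4.1,0],"yaw":0},{"grip":1,"slide":[0,0,0],"yaw":0},{"grip":1,"slide":[0,0,0.8],"yaw":0},{"grip":1,"slide":[0,0,0],"yaw":0}]' >/dev/null
python3 -c "
from h import *
to([.5790,-.2973,.16],1.493)"
```

```text
position: [0.4547, -0.2885, 0.1586]
ft_force: [-2.5, 1.1, 7.0]
position: [0.4549, -0.2885, 0.1581]
ft_force: [-6.1, 4.1, 18.8]
t 52.6 pos [ 0.5776 -0.2983  0.1719] az 1.492 tilt 0.003 grip -0.002 f 0.0 F [-0.8 -0.5 -0.9] -> slide [0.11 0.14 1.19] yaw -0.001
```

Press_1 snapped and is at its stop. Now press_3.

```bash
python3 -m jog '[{"grip":1,"slide":[0.1,0.1,0.4],"yaw":0},{"grip":1,"slide":[0,0,0.2],"yaw":0},{"grip":1,"slide":[0,0,0],"yaw":0},{"grip":1,"slide":[0,0,0],"yaw":0}]'| egrep 'pos|ft'
python3 -m jog '[{"grip":1,"slide":[0,0,0.2],"yaw":0},{"grip":1,"slide":[0,0,0],"yaw":0},{"grip":1,"slide":[0,0,0],"yaw":0}]'| egrep 'pos|ft'
python3 -m jog '[{"grip":1,"slide":[0,0,0.2],"yaw":0},{"grip":1,"slide":[0,0,0],"yaw":0},{"grip":1,"slide":[0,0,0],"yaw":0}]'| egrep 'pos|ft'
python3 -m jog '[{"grip":1,"slide":[0,0,0.2],"yaw":0},{"grip":1,"slide":[0,0,0],"yaw":0},{"grip":1,"slide":[0,0,0],"yaw":0}]'| egrep 'pos|ft'
python3 -m jog '[{"grip":1,"slide":[0,0,0.15],"yaw":0},{"grip":1,"slide":[0,0,0],"yaw":0},{"grip":1,"slide":[0,0,0],"yaw":0}]'| egrep 'pos|ft'
```

```text
position: [0.5799, -0.2975, 0.1678]
ft_force: [-1.2, 0.6, 1.6]
position: [0.5802, -0.2975, 0.1659]
ft_force: [-0.2, -0.8, 4.5]
position: [0.58, -0.2971, 0.1631]
ft_force: [0.7, -0.3, 0.3]
position: [0.5801, -0.2973, 0.1613]
ft_force: [-0.5, -0.1, -0.8]
position: [0.5801, -0.2973, 0.1599]
ft_force: [-0.4, -0.2, 0.1]
```

```bash
python3 -m jog '[{"grip":1,"slide":[0,0,0.2],"yaw":0},{"grip":1,"slide":[0,0,0],"yaw":0},{"grip":1,"slide":[0,0,0],"yaw":0}]'| egrep 'pos|ft'
python3 -m jog '[{"grip":1,"slide":[0,0,0.15],"yaw":0},{"grip":1,"slide":[0,0,0],"yaw":0},{"grip":1,"slide":[0,0,0],"yaw":0}]'| egrep 'pos|ft'
python3 -m jog '[{"grip":1,"slide":[0,0,-2.5],"yaw":0},{"grip":1,"slide":[4,0,0],"yaw":0},{"grip":1,"slide":[4.5,0,0],"yaw":0},{"grip":1,"slide":[4.5,0,0],"yaw":0},{"grip":1,"slide":[4.2,0,0],"yaw":0},{"grip":1,"slide":[0,0,0],"yaw":0},{"grip":1,"slide":[0,0,1],"yaw":0},{"grip":1,"slide":[0,0,0],"yaw":0}]' >/dev/null
python3 -c "
from h import *
to([.5916,-.1257,.16],1.493)"
```

```text
position: [0.5801, -0.2973, 0.1579]
ft_force: [0.2, -0.1, -0.4]
position: [0.5803, -0.2973, 0.1568]
ft_force: [-0.0, 0.6, 3.6]
t 55.6 pos [ 0.5928 -0.1272  0.1696] az 1.491 tilt 0.003 grip 0.000 f 0.0 F [-0.4 -0.2 -0.3] -> slide [ 0.14 -0.13  0.96] yaw -0.002
```

```bash
python3 -m jog '[{"grip":1,"slide":[0.1,-0.1,0.6],"yaw":0},{"grip":1,"slide":[0,0,0.4],"yaw":0},{"grip":1,"slide":[0,0,0],"yaw":0},{"grip":1,"slide":[0,0,0],"yaw":0}]'| egrep 'pos|ft'
python3 -m jog '[{"grip":1,"slide":[0,0,0.2],"yaw":0},{"grip":1,"slide":[0,0,0],"yaw":0},{"grip":1,"slide":[0,0,0],"yaw":0}]'| egrep 'pos|ft'
python3 -m jog '[{"grip":1,"slide":[0,0,0.15],"yaw":0},{"grip":1,"slide":[0,0,0],"yaw":0},{"grip":1,"slide":[0,0,0],"yaw":0}]'| egrep 'pos|ft'
```

```text
position: [0.5927, -0.1251, 0.1614]
ft_force: [0.1, -0.0, -0.1]
position: [0.5928, -0.1248, 0.1596]
ft_force: [0.2, -0.3, 0.9]
position: [0.5927, -0.1248, 0.158]
ft_force: [0.3, 0.5, 0.7]
```

```bash
python3 -m jog '[{"grip":1,"slide":[0,0,0.15],"yaw":0},{"grip":1,"slide":[0,0,0],"yaw":0},{"grip":1,"slide":[0,0,0],"yaw":0}]'| egrep 'pos|ft'
python3 -m jog '[{"grip":1,"slide":[0,0,0.15],"yaw":0},{"grip":1,"slide":[0,0,0],"yaw":0},{"grip":1,"slide":[0,0,0],"yaw":0}]'| egrep 'pos|ft'
python3 -m jog '[{"grip":1,"slide":[0,0,-3],"yaw":0},{"grip":1,"slide":[0,0,-4],"yaw":0},{"grip":1,"slide":[0,0,-4],"yaw":0},{"grip":1,"slide":[4,0,0],"yaw":0},{"grip":1,"slide":[4.5,0,0],"yaw":0},{"grip":1,"slide":[4.5,0,0],"yaw":0},{"grip":1,"slide":[4.5,0,0],"yaw":0},{"grip":1,"slide":[4.5,0,0],"yaw":0}]' >/dev/null
python3 -m jog '[{"grip":1,"slide":[4.5,0,0],"yaw":0},{"grip":1,"slide":[4.5,0,0],"yaw":0},{"grip":1,"slide":[4.5,-3,0],"yaw":0},{"grip":1,"slide":[0,-4,0],"yaw":0},{"grip":1,"slide":[0,0,0],"yaw":0}]' |egrep 'pos|clock'
python3 - <<'E'
from h import *
T=manip.camera("top");S=manip.camera("side")
t={};s={}
bt=[b[0] for b in blobs(T,*ORA,(270,170,370,260),30)]
bs=[b[0] for b in blobs(S,*ORA,(236,150,315,205),5)]
for b in bt:
    p=atz("top",b,.084);e=proj("side",p)
    q=min(bs,key=lambda c:np.linalg.norm(c-e)); print(b,np.round(p,4),"side exp",np.round(e,1),"got",q,"tri",np.round(tri(b,q)[0],4))
a=cv2.resize(S[130:230,220:350],None,fx=4,fy=4,interpolation=cv2.INTER_CUBIC);b=cv2.resize(T[165:265,265:375],None,fx=4,fy=4,interpolation=cv2.INTER_CUBIC)
cv2.imwrite("pics/fin.png",cv2.resize(np.hstack([a,b]),None,fx=.83,fy=.83))
cv2.imwrite("pics/all.png",T)
E
```

```text
position: [0.5929, -0.1248, 0.1568]
ft_force: [-0.2, -0.3, 4.4]
position: [0.593, -0.1247, 0.1567]
ft_force: [-7.6, 1.4, 17.5]
clock: 58.5
position: [0.5477, 0.2349, 0.2642]
[289.  184.2] [ 0.5913 -0.1241  0.084 ] side exp [245.8 183.4] got [246.6 182.9] tri [ 0.5894 -0.1243  0.087 ]
[363.4 188.2] [ 0.583 -0.327  0.084] side exp [272.6 159.8] got [273.8 157. ] tri [ 0.5781 -0.3233  0.0994]
[351.8 189.6] [ 0.5786 -0.2953  0.084 ] side exp [270.2 163.6] got [271.  162.8] tri [ 0.5763 -0.2946  0.0885]
[285.7 228.7] [ 0.4682 -0.1152  0.084 ] side exp [277.7 194.3] got [276.1 198.3] tri [ 0.4721 -0.116   0.0661]
[350.1 234.6] [ 0.455  -0.2864  0.084 ] side exp [300.2 172.6] got [301.1 171.9] tri [ 0.4532 -0.2858  0.0879]
[361.5 236.6] [ 0.4502 -0.3164  0.084 ] side exp [304.4 169.3] got [301.1 171.9] tri [ 0.4571 -0.3188  0.0691]
```

View pics/fin.png

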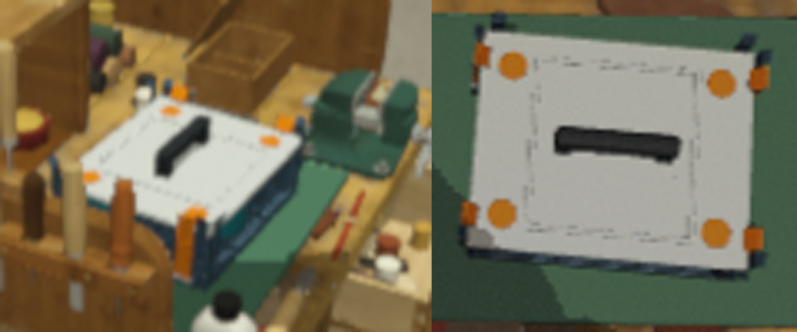

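All four marks sit at home height: after the 2.5 mm bias seen earlier, they read 0.085–0.086 against 0.084 expected. The final presses stopped firmly at three corners (0.157–0.158); press_3 bottomed at 0.157 with light force. The picture shows all four orange clips over the cover's edge, at right-panel (482,55), (760,78), (468,213) and (753,238). The arm is clear, so I'm handing in.

```bash
python3 -c "
from workcell import manip
print(manip.hand_in())"
```

```text
the job is handed in; nothing more can be done
None
```

The job is handed in: the three tins from the bench stand in free cells with the packed tin still in its own, and the cover is back on the tray with all four clips snapped over its edge and sitting home.

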